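# Lay out a small solar distribution board

### The job

Dry-lay this plywood solar board so that the screw holes can be marked: set the black breaker in line between the fuse holder and the red-gripped isolator, clear of both, then the blue charge controller straight behind the breaker with a gap of about 40 mm and its green terminals facing the breaker, and the brass busbar to the left of the controller (left as the robot sees it), level with it and again with a gap of about 40 mm, its length running left to right. Slip the orange fuse over the holder's two studs until it lies flat on the pads. Everything stands square to the board and released; leave the green spare fuse and the tray of screws where they are.

Things in the scene. Friction and masses are not known exactly. Their poses are not given: they have to be found in the camera images.
- board: plywood mounting board, flat and fixed on the table, 250 x 400 mm, 12 mm thick. Origin: centre of its underside. x points to its back edge (away from the robot), y to its left edge as the robot sees it. A fixed voltmeter, 56 mm square, 23 mm high, sits on it 65 mm back and 160 mm right of the origin
- holder: fuse holder screwed to the board, left or right: grey base 38 x 100 mm (x, y). Origin: centre of its underside, on the board's top; axes parallel to the board's. Two upright 8 mm steel studs at y = +30 and -30 mm, tapered tips 41 mm above the origin; brass pads round their feet, top 19 mm above the origin, carry the fuse; between the pads the base is 10 mm high
- isolator: battery isolator switch screwed to the board on the other side, level with the fuse holder (same x on the board), 195 to 215 mm from it: black base 60 mm square, red rotary grip on top, 54 mm high. Origin: centre of its underside, on the board's top; axes parallel to the board's
- breaker_mid (a point): black circuit breaker with a red lever and copper terminals at both ends, 44 mm across (x), 50 mm long (y), 40 mm high (the block you grip is 28 mm high). Loose on the table. Point: its centre, half-way up; z up, y along its length, x across
- controller_mid (a point): blue solar charge controller with a small screen and green screw terminals along one long edge, 60 mm across (x), 92 mm long (y), 30 mm high. Loose on the table. Point: its centre, half-way up; z up, y along its length, x across; the green terminals are on its -x side, roughly towards the robot at the start
- busbar_mid (a point): negative busbar: black base 28 mm across (x), 80 mm long (y), 14 mm high, topped by a brass bar with six steel screws, 24 mm high in all. Loose on the table. Point: its centre, half-way up; z up, y along its length, x across
- fuse_mid (a point): orange strip fuse: steel strip 22 mm across (x), 84 mm long (y), 4 mm thick, with 11 mm holes at y = +30 and -30 mm; on its middle an orange housing 18 mm across, 36 mm long, top 18 mm above the strip's underside. Fits the studs either way round. Loose on the table. Point: its centre, half-way up; z up, y along its length, x across
- spare_mid (a point): spare strip fuse, same as the orange one but with a green housing; leave it alone. Loose on the table. Point: its centre, half-way up; z up, y along its length, x across
- tray_mid (a point): white open tray of screws, 62 mm across (x), 85 mm long (y), 24 mm high; leave it alone. Loose on the table. Point: its centre, half-way up; z up, y along its length, x across
There are look-alikes about, which are no part of the job. Leave any turquoise look-alike of the part that bears controller_mid alone.

How it is judged:
By the outcome, as a careful person would: the job done as asked, in the order asked, and still so for the second after the job is handed in, with the robot touching nothing.
It also fails if it takes over 104 s, if anything falls off the work surface, if the arm or the gripper's body presses on something with over 40 N, if the wrist force passes 120 N, or if a joint passes its speed limit or range.

### The arm

A 7-joint arm with a two-finger parallel gripper is mounted at the origin on the work surface. World frame = base frame: x ahead of the robot, y to its left, z up, the work surface at z = 0. Lengths are in mm, angles in rad, forces in N, time in s.
With the tool pointing down it reaches from about 400 to 925 mm from the base axis. Payload 4.1 kg.
Tool frame: the origin (TCP) lies at the very end of the fingers, on their centre line; the grasp point (between the pads) lies 19 mm behind it; x points along the fingers, z is the direction in which the jaws open and shut, and the axes are right-handed (so a half turn about x gives the same grasp; the last joint's range is limited). The gripper opens to 85 mm and grips with 20 to 120 N. Pads are 22 mm wide; open, the fingers measure 114 mm over their backs; the gripper's body (76 mm by 85 mm) begins 54 mm behind the grasp point. The pads swing forward as they close: fully open they stand 13 mm farther back than shut.
Start: joints at [-1.419, 0.398, 0.045, 1.537, -0.019, 1.207, -0.051], TCP at [161.293, 629.705, 231.347] pointing down, gripper open.
Joint ranges: [-2.82, 2.82], [-0.49, 2.23], [-1.37, 1.46], [0, 2.46], [-1.36, 4.5], [0.23, 2], [-2.94, 2.94]. Speed limits (rad/s): [2.57, 2.57, 3.14, 3.14, 3.14, 3.14, 3.14].

### API

Orientations are given as a unit quaternion [x, y, z, w].
In Python, from station import readout, eyes, manip gives the robot as it stands.
- The arm moves only by the tool jog_arm, never from a script. Its argument "steps" is one flat list of numbers, 7 for each row, row after row: the shift along the tool's x, y, z in cm, then the turn, a rotation vector about the tool's x, y, z in rad, then the finger opening in cm, from 0 to 8.54. A call has 1 to 10 rows; each row is the pose to reach, as a shift and turn from the pose commanded when the call began, along the tool's axes at that moment; what a row does not reach only later rows make up. A row lasts 1/10 s, in which the tool goes at most 50 mm and 8.59 degrees, less where a joint would pass 70% of its speed; a pose out of reach is approached as far as the arm can. A call with a gripper value outside its range is refused whole. The fingers move at their own pace and stop on an object; "force" is the grip in N (left out, the last holds). Time passes only in rows, so rows that repeat a pose let the fingers close. It gives the time, the measured TCP pose, the force and the opening at its end, in the units of the state.
- readout.observe(): the state, without advancing time (a new reading comes with each control period).
- eyes.get_image(name): name is "scene" or "side" or "wrist"; returns a dict with "color" (384x512x3 uint8, blue, green, red), "fx", "fy", "cx", "cy" (pixels), "view" (4x4, takes a point from world to camera coordinates). Camera axes: x right, y down, z forward; pixel columns grow to the right and rows downward; lengths in mm; the calibration is good to about 2 mm. A picture is of the moment at which its call begins. There is no depth.
- manip.finish_job(): hands the job in, once; it reports no verdict.
The state is a dict: "t": time; "joints": joint angles; "qvel": joint speeds; "tau": joint torques, N m; "tcp_pos": TCP position; "tcp_rot": TCP orientation; "force": force on the tool from outside, world axes, zero at the start; "torque": the same for the moment, N m; "finger_gap": opening from 0.0 (shut) to 1.0 (fully open).
Only numpy, scipy, OpenCV 4.12 (cv2) and the standard library are available. Lean on these libraries where they do the work, as an engineer would, in place of code of your own. Each camera call takes 0.05 s, during which the arm holds its last target.

## Working session

There is one attempt and no reset: what is moved stays moved. The work goes in short steps, Python scripts to look and compute and a tool call to move; the robot and the scene stay as the last step left them, time stands still between calls to the robot, and variables do not carry over. Pictures are saved under pics/ and viewed, and the job is handed in when it is done.

Besides the shell and the picture viewer there is one more tool, called after ">>>" as name(argument=value, ...) on one line, values as JSON. jog_arm: Moves the arm, as the interface text tells. Its arguments: {"type":"object","properties":{"steps":{"type":"array"},"force":{"type":"number"}},"required":["steps"]}

```bash
ls; mkdir -p pics; cat > h.py <<'E'
import numpy as np, cv2
from station import readout, eyes, manip
def grab(n):
    d=eyes.get_image(n); return d
E
python3 - <<'E'
from h import *
import pickle
s=readout.observe(); print({k:np.round(v,3) for k,v in s.items()})
for n in ["scene","side","wrist"]:
    d=grab(n); pickle.dump(d,open(f"pics/{n}0.pkl","wb")); cv2.imwrite(f"pics/{n}0.png",cv2.resize(d["color"],None,fx=1.5,fy=1.5))
    V=np.array(d["view"]); print(n,d["fx"],d["fy"],d["cx"],d["cy"],np.round(V,3).tolist(), np.round(-V[:3,:3].T@V[:3,3]))
E
```

```text
pics
{'t': np.float64(0.0), 'joints': array([-1.419,  0.399,  0.045,  1.538, -0.019,  1.207, -0.051]), 'qvel': array([-0.   ,  0.   ,  0.001,  0.001,  0.001,  0.001,  0.   ]), 'tau': array([-0.0000e+00, -4.7513e+01,  1.3650e+00, -2.5422e+01,  1.2000e-02,
        1.0000e-02, -0.0000e+00]), 'tcp_pos': array([161.131, 629.04 , 230.267]), 'tcp_rot': array([-0.434,  0.559,  0.433,  0.558]), 'force': array([ 0.266,  0.612, -0.372]), 'torque': array([-0.041, -0.007, -0.011]), 'finger_gap': np.float64(0.999)}
scene 415.7105758735067 415.7105758735067 254.15233062159805 191.95055410978003 [[0.413, 0.911, -0.0, -58.168], [0.498, -0.226, -0.837, -238.334], [-0.763, 0.346, -0.547, 1800.3], [0.0, 0.0, 0.0, 1.0]] [1515. -624.  784.]
side 458.4296808762241 458.4296808762241 252.9094895347566 196.72193264214377 [[-0.964, -0.265, 0.025, 426.651], [-0.156, 0.488, -0.859, 214.262], [0.216, -0.832, -0.511, 1257.997], [0.0, 0.0, 0.0, 1.0]] [ 173. 1055.  817.]
wrist 270.7366461050301 270.7366461050301 254.00423874629107 191.31025228552977 [[0.247, 0.969, -0.002, -649.243], [0.921, -0.234, 0.312, -40.974], [0.302, -0.079, -0.95, 379.904], [0.0, 0.0, 0.0, 1.0]] [ 84. 649. 372.]
```

View pics/scene0.png

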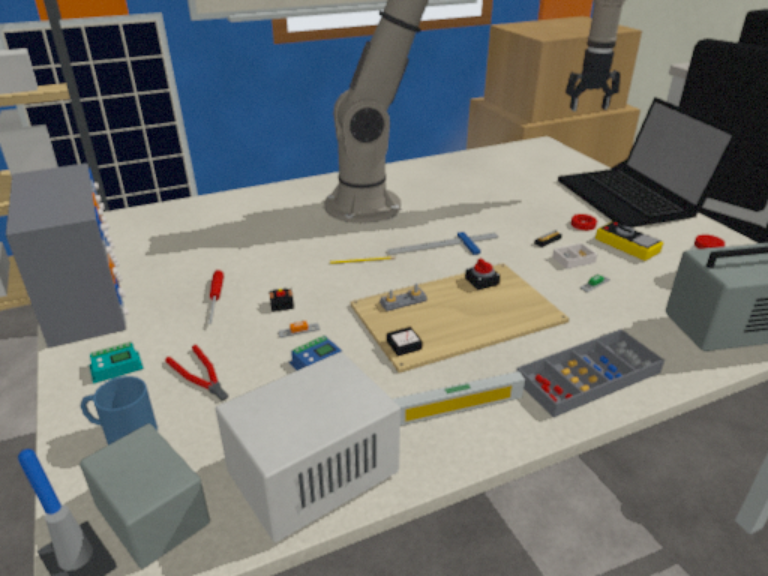

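View pics/side0.png

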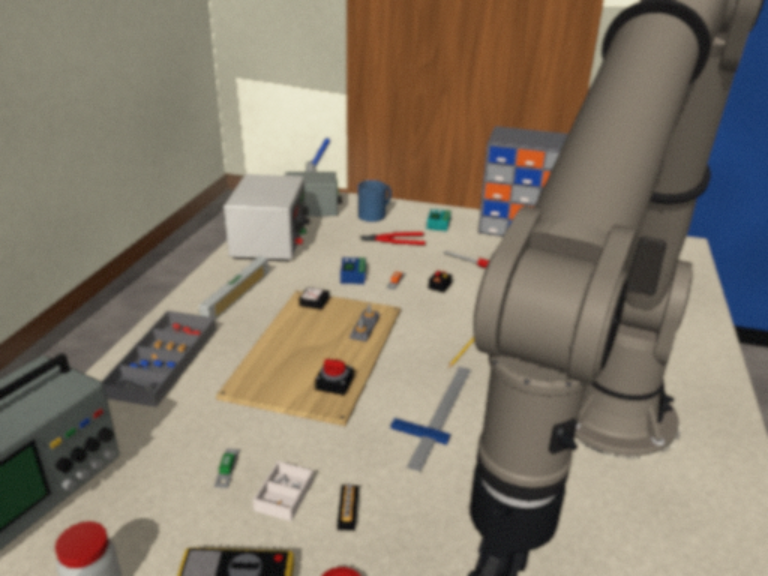

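View pics/wrist0.png

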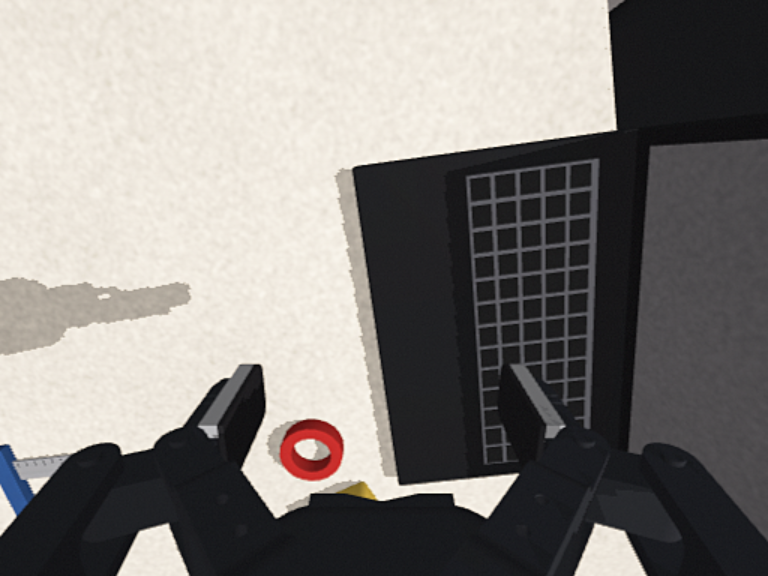

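Scene picture (1.5x): breaker (281,299), blue controller (316,350), orange fuse (299,327), holder (403,297), isolator (483,273), busbar (548,239), tray (574,256), green spare (595,282). Look-alikes: the turquoise controller at (116,361), green spare fuse (595,282), yellow meter (628,240), and the fixed voltmeter (405,341). I'll measure coarsely now and check close crops.

```bash
cat >> h.py <<'E'
import pickle
def cam(d):
    V=np.array(d["view"]); return V[:3,:3],V[:3,3]
def ray(d,u,v):
    R,t=cam(d); c=-R.T@t; r=R.T@np.array([(u-d["cx"])/d["fx"],(v-d["cy"])/d["fy"],1.]); return c,r/np.linalg.norm(r)
def plane(d,u,v,z):
    c,r=ray(d,u,v); return c+r*(z-c[2])/r[2]
def tri(d1,p1,d2,p2):
    A=np.zeros((3,3));b=np.zeros(3);L=[]
    for d,p in((d1,p1),(d2,p2)):
        c,r=ray(d,*p);M=np.eye(3)-np.outer(r,r);A+=M;b+=M@c;L.append((c,r,M))
    x=np.linalg.solve(A,b); return x,max(np.linalg.norm(M@(x-c)) for c,r,M in L)
def proj(d,P):
    R,t=cam(d);q=R@np.asarray(P,float)+t; return np.array([d["fx"]*q[0]/q[2]+d["cx"],d["fy"]*q[1]/q[2]+d["cy"]])
E
python3 - <<'E'
from h import *
sc=pickle.load(open("pics/scene0.pkl","rb"));sd=pickle.load(open("pics/side0.pkl","rb"))
P={"breaker":((281,299),(440,280)),"ctrl":((316,350),(353,268)),"fuse":((299,327),(396,279)),"turq":((116,361),(438,218)),"holder":((403,297),(365,322)),"iso":((483,268),(335,368)),"bus":((548,239),(348,507)),"tray":((574,256),(284,490)),"spare":((595,282),(228,464)),"volt":((405,341),(315,298)),
"b1":((352,308),(400,308)),"b2":((507,265),(345,421)),"b3":((567,318),(222,394)),"b4":((402,363),(297,293))}
for k,(a,b) in P.items():
    x,e=tri(sc,np.array(a)/1.5,sd,np.array(b)/1.5); print(k,x.round(),round(e,1))
c=sc["color"][190:260,175:390]; cv2.imwrite("pics/crop_a.png",cv2.resize(c[:,:],None,fx=3.7,fy=3.7,interpolation=cv2.INTER_CUBIC))
c=sd["color"][165:260,200:320]; cv2.imwrite("pics/crop_b.png",cv2.resize(c,None,fx=6,fy=6,interpolation=cv2.INTER_CUBIC))
E
```

```text
breaker [ 393. -357.   17.] 0.9
ctrl [ 603. -347.   21.] 2.5
fuse [ 497. -349.    7.] 0.8
turq [ 466. -705.   17.] 0.7
holder [ 507. -115.   25.] 1.1
iso [507.  86.  48.] 1.7
bus [395. 358.   6.] 1.8
tray [499. 358.  10.] 1.7
spare [609. 329.   6.] 2.7
volt [ 643. -179.   22.] 2.4
b1 [ 461. -221.    2.] 6.6
b2 [461. 183.  10.] 6.3
b3 [698. 175.   9.] 4.7
b4 [ 695. -207.   12.] 1.0
```

View pics/crop_a.png

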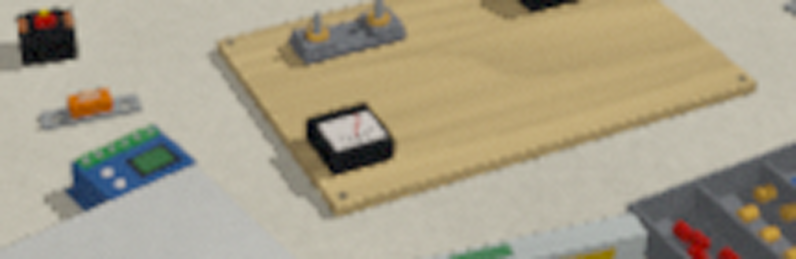

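View pics/crop_b.png

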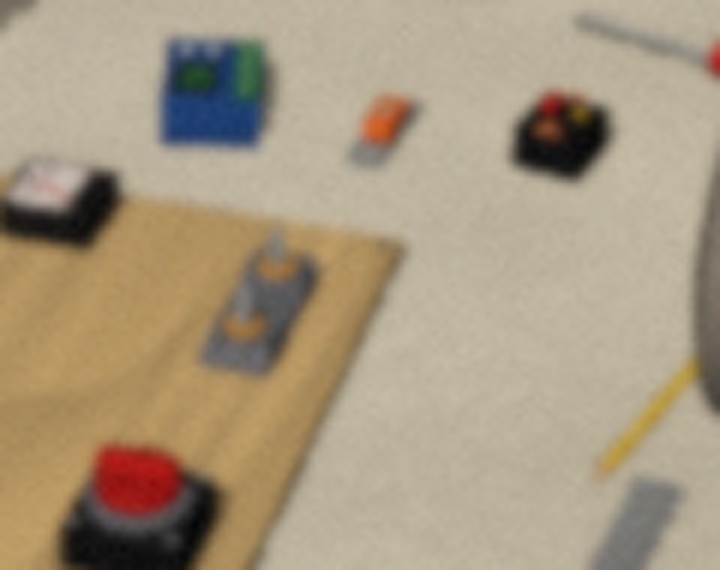

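Both crops confirm the choice: blue controller (green terminals on the near-robot side), orange fuse, black breaker with red lever. Board yaw is near 0. Next I work out the tool frame and how to get to the first viewing pose.

```bash
cat >> h.py <<'E'
from scipy.spatial.transform import Rotation as Ro
import json,os
def cmd_load():
    if os.path.exists("cmd.json"):
        c=json.load(open("cmd.json")); return np.array(c["p"]),Ro.from_quat(c["q"])
    s=readout.observe(); return np.array([161.293,629.705,231.347]),Ro.from_quat(s["tcp_rot"])
def cmd_save(p,R): json.dump({"p":list(p),"q":list(R.as_quat())},open("cmd.json","w"))
# tool x down, jaws (tool z) at world angle psi from +x (mod pi)
def Rdown(psi):
    x=np.array([0,0,-1.]); z=np.array([np.cos(psi),np.sin(psi),0]); y=np.cross(z,x)
    return Ro.from_matrix(np.stack([x,y,z],1))
def rel(p,R,p0=None,R0=None):
    if p0 is None: p0,R0=cmd_load()
    d=R0.inv().apply(np.asarray(p)-p0)/10; r=(R0.inv()*R).as_rotvec(); return np.round(d,2).tolist(),np.round(r,4).tolist()
def applied(row):  # row of 6 final numbers sent
    p,R=cmd_load(); row=np.array(row,float); p2=p+R.apply(row[:3]*10); R2=R*Ro.from_rotvec(row[3:6]); cmd_save(p2,R2)
    s=readout.observe(); m=np.array(s["tcp_pos"]); 
    print("t",round(float(s["t"]),2),"cmd",p2.round(1),"meas",m.round(1),"drot deg",np.degrees((R2.inv()*Ro.from_quat(s["tcp_rot"])).as_rotvec()).round(2),"F",np.round(s["force"],1),"gap",round(float(s["finger_gap"]),3),"q",np.round(s["joints"],2))
E
python3 - <<'E'
from h import *
s=readout.observe(); R=Ro.from_quat(s["tcp_rot"]); print(R.as_matrix().round(3))
p0=np.array(s["tcp_pos"]); w=pickle.load(open("pics/wrist0.pkl","rb")); Rc,t=cam(w); c=-Rc.T@t
print("cam in tool",R.inv().apply(c-p0).round(1)); print("cam axes in tool",(Rc@R.as_matrix()).round(3))
cmd_save(np.array([161.293,629.705,231.347]),R)
for psi in (0,np.pi):
    Rt=Rdown(psi); print(psi,"cam at",Rt.apply(R.inv().apply(c-p0)).round(), "rel",rel([450,150,320],Rt), rel([400,60,330],Rt))
E
```

```text
[[-0.    -0.969  0.248]
 [-0.001  0.248  0.969]
 [-1.    -0.    -0.001]]
cam in tool [-141.9   80.2    0.2]
cam axes in tool [[ 0.001  0.001  1.   ]
 [-0.312 -0.95   0.001]
 [ 0.95  -0.312 -0.   ]]
0 cam at [  0.  80. 142.] rel ([-8.8, -39.87, -39.32], [1.3201, -0.0011, 0.0011]) ([-9.79, -37.26, -49.28], [1.3201, -0.0011, 0.0011])
3.141592653589793 cam at [ -0. -80. 142.] rel ([-8.8, -39.87, -39.32], [-1.8215, -0.0012, -0.0012]) ([-9.79, -37.26, -49.28], [-1.8215, -0.0012, -0.0012])
```

```bash
python3 - <<'E'
from h import *
print(rel([480,20,330],Rdown(0)))
E
```

```text
([-9.78, -46.0, -51.17], [1.3201, -0.0011, 0.0011])
```

>>> jog_arm(steps=[-9.8,-46,-51.2,1.32,0,0,8.5,-9.8,-46,-51.2,1.32,0,0,8.5,-9.8,-46,-51.2,1.32,0,0,8.5,-9.8,-46,-51.2,1.32,0,0,8.5,-9.8,-46,-51.2,1.32,0,0,8.5,-9.8,-46,-51.2,1.32,0,0,8.5,-9.8,-46,-51.2,1.32,0,0,8.5,-9.8,-46,-51.2,1.32,0,0,8.5,-9.8,-46,-51.2,1.32,0,0,8.5,-9.8,-46,-51.2,1.32,0,0,8.5])

```text
t: 1.15
tcp_pos: [390.8, 188.8, 302.0]
tcp_rot: [0.001, 0.707, -0.0, 0.707]
force: [1.1, 0.2, -0.1]
finger_gap: 0.989
```

```bash
python3 - <<'E'
from h import *
p,R=cmd_load(); d=R.apply(np.array([-98,-460,-512.])); L=np.linalg.norm(d); p2=p+d*500/L; cmd_save(p2,R*Ro.from_rotvec([1.32,0,0])); print(p2)
print(rel([480,10,330],Rdown(0)))
E
```

```text
[390.4547665  191.03157452 302.41394413]
([-2.73, -18.11, 8.95], [0.0001, -0.0002, 0.0015])
```

>>> jog_arm(steps=[-2.8,-18,9,0,0,0,8.5,-2.8,-18,9,0,0,0,8.5,-2.8,-18,9,0,0,0,8.5,-2.8,-18,9,0,0,0,8.5,-2.8,-18,9,0,0,0,8.5,-2.8,-18,9,0,0,0,8.5])

```text
t: 1.75
tcp_pos: [480.5, 9.5, 329.7]
tcp_rot: [0.001, 0.707, -0.001, 0.707]
force: [-1.2, 0.0, -0.2]
finger_gap: 0.993
```

```bash
cat >> h.py <<'E'
def shot(n,name,sc=1.5):
    d=grab(n); pickle.dump(d,open(f"pics/{name}.pkl","wb")); cv2.imwrite(f"pics/{name}.png",cv2.resize(d["color"],None,fx=sc,fy=sc,interpolation=cv2.INTER_CUBIC)); return d
def load(name): return pickle.load(open(f"pics/{name}.pkl","rb"))
E
python3 - <<'E'
from h import *
applied([-2.8,-18,9,0,0,0]); shot("wrist","w1")
E
```

```text
t 1.75 cmd [480.5  11.1 330.7] meas [480.5   9.5 329.7] drot deg [ 0.23 -0.01  0.09] F [-1.2  0.  -0.2] gap 0.993 q [-0.85  0.02  0.76  1.79 -0.01  1.33 -0.09]
```

View pics/w1.png

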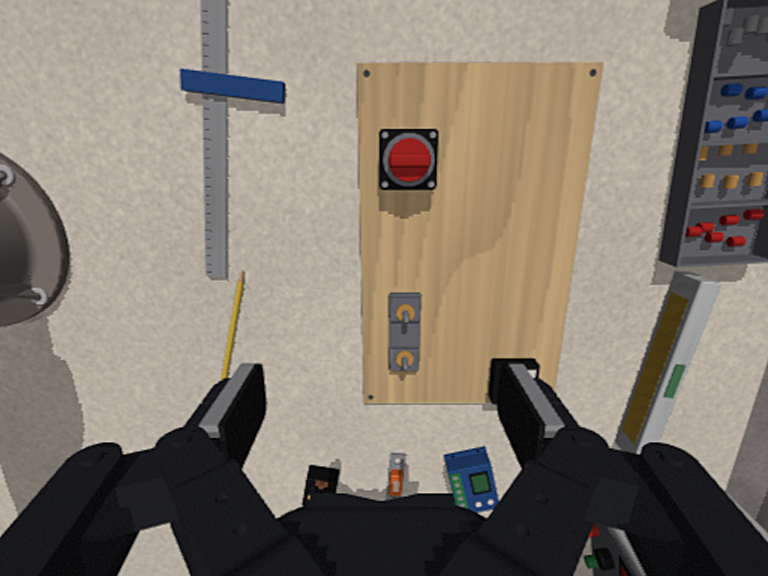

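View w1: board corners at (357,63), (602,63), (365,404), (~557,405); isolator (408,160), holder (405,332), voltmeter (514,380); breaker (322,485), fuse (397,475) and controller (470,480) at the bottom.

```bash
cat >> h.py <<'E'
def warp(d,x0,x1,y0,y1,z,res=2):
    # rectified top view of plane z: columns = +x, rows = -y (row 0 = y1); res px/mm
    xs=np.arange(x0,x1,1/res);ys=np.arange(y1,y0,-1/res);X,Y=np.meshgrid(xs,ys)
    R,t=cam(d);q=np.stack([X,Y,np.full_like(X,z)],-1)@R.T+t
    u=d["fx"]*q[...,0]/q[...,2]+d["cx"];v=d["fy"]*q[...,1]/q[...,2]+d["cy"]
    return cv2.remap(d["color"],u.astype(np.float32),v.astype(np.float32),cv2.INTER_CUBIC)
E
python3 - <<'E'
from h import *
d=load("w1")
for n,(u,v) in {"FL":(357,63),"BL":(602,63),"FR":(365,404),"BR":(557,405)}.items(): print(n,plane(d,u/1.5,v/1.5,12).round(1))
# iso base corners (top of base unknown): use red grip centroid at z 66
img=d["color"]; hsv=cv2.cvtColor(img,cv2.COLOR_BGR2HSV)
m=((hsv[...,0]<8)|(hsv[...,0]>172))&(hsv[...,1]>150); m=m.astype(np.uint8); m[:60]=0;m[150:]=0;m[:,:240]=0;m[:,310:]=0
M=cv2.moments(m,True); print("iso grip",M["m00"],plane(d,M["m10"]/M["m00"],M["m01"]/M["m00"],66).round(1),plane(d,M["m10"]/M["m00"],M["m01"]/M["m00"],50).round(1))
print("iso base corners z~28?",[plane(d,u/1.5,v/1.5,30).round(1).tolist() for u,v in((380,129),(438,129),(438,189),(379,189))])
m=(hsv[...,0]>8)&(hsv[...,0]<28)&(hsv[...,1]>60)&(hsv[...,2]>90)
cv2.imwrite("pics/m1.png",m.astype(np.uint8)*255)
mm=cv2.morphologyEx(m.astype(np.uint8),cv2.MORPH_CLOSE,np.ones((5,5)));c=max(cv2.findContours(mm,0,2)[0],key=cv2.contourArea)[:,0]
for side,sel,ax in(("front x",lambda p:(p[:,1]>50)&(p[:,1]<260)&(p[:,0]<260),0),("top",lambda p:(p[:,0]>250)&(p[:,0]<390)&(p[:,1]<60),1),("back",lambda p:(p[:,1]>50)&(p[:,1]<230)&(p[:,0]>330),0),("bot",lambda p:(p[:,0]>255)&(p[:,0]<310)&(p[:,1]>255),1)):
    q=c[sel(c)]; P=np.array([plane(d,u,v,12) for u,v in q]); a,b=(P[:,1],P[:,0]) if ax==0 else (P[:,0],P[:,1])
    k=np.polyfit(a,b,1); print(side,len(q),"slope deg",np.degrees(np.arctan(k[0])).round(2),"at mid",np.polyval(k,-17 if ax==0 else 580).round(1))
cv2.imwrite("pics/wp.png",warp(d,440,720,-240,200,12,1.7)) 
E
```

```text
FL [456.7 176.7  12. ]
BL [703.9 176.   12. ]
FR [ 458.7 -223.3   12. ]
BR [ 711.6 -225.6   12. ]
iso grip 629.0 [507.2  84.6  66. ] [508.3  84.4  50. ]
iso base corners z~28? [[479.8, 113.5, 30.0], [538.7, 113.3, 30.0], [541.1, 53.9, 30.0], [478.5, 54.1, 30.0]]
front x 8 slope deg -0.1 at mid 456.7
top 2 slope deg 44.86 at mid 113.6
back 54 slope deg 0.05 at mid 703.8Traceback (most recent call last):
  File "<stdin>", line 13, in <module>
IndexError: too many indices for array: array is 1-dimensional, but 2 were indexed
```

```bash
python3 - <<'E'
from h import *
print(rel([470,-290,270],Rdown(0)))
E
```

```text
([6.11, -30.1, -1.05], [0.0001, -0.0002, 0.0015])
```

>>> jog_arm(steps=[6,-30,-1,0,0,0,8.5,6,-30,-1,0,0,0,8.5,6,-30,-1,0,0,0,8.5,6,-30,-1,0,0,0,8.5,6,-30,-1,0,0,0,8.5,6,-30,-1,0,0,0,8.5,6,-30,-1,0,0,0,8.5,6,-30,-1,0,0,0,8.5])

```text
t: 2.6
tcp_pos: [469.9, -288.8, 268.6]
tcp_rot: [0.001, 0.708, -0.0, 0.706]
force: [-0.1, 0.5, -0.8]
finger_gap: 1.0
```

```bash
python3 - <<'E'
from h import *
applied([6,-30,-1,0,0,0]); d=shot("wrist","w2")
cv2.imwrite("pics/w2p.png",warp(d,350,680,-420,-280,10,2.3))
E
```

```text
t 2.6 cmd [ 470.5 -289.   271.1] meas [ 469.9 -288.8  268.6] drot deg [0.1  0.11 0.15] F [-0.1  0.5 -0.8] gap 1.0 q [-0.31  0.31  0.98  1.74 -0.27  1.24  0.73]
```

View pics/w2.png

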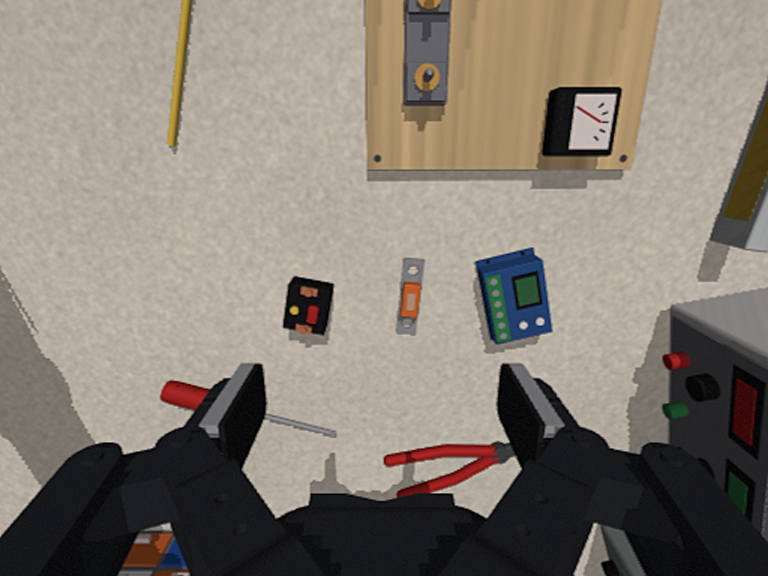

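View pics/w2p.png

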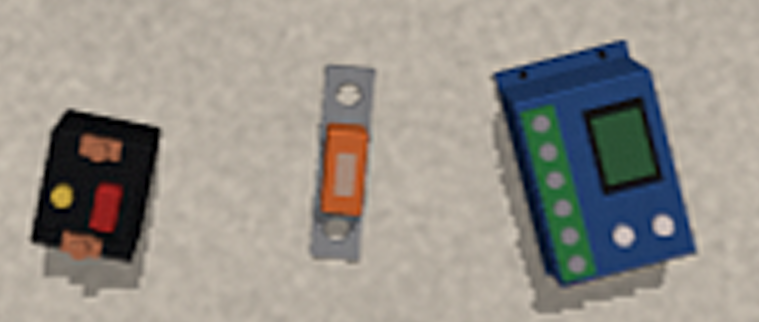

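Rectified view w2p: breaker (97,190), fuse (342,165), controller (597,165), each yawed a little. I'll warp at the top heights to get accurate corners.

```bash
python3 - <<'E'
from h import *
d=load("w2")
a=warp(d,350,430,-400,-310,28,4); b=warp(d,560,680,-410,-290,30,3.3); c=warp(d,460,540,-400,-300,4,4)
H=max(x.shape[0] for x in(a,b,c)); pad=lambda x:cv2.copyMakeBorder(x,0,H-x.shape[0],0,5,0,value=(255,0,255))
v=np.hstack([pad(a),pad(c)]); cv2.imwrite("pics/bc.png",v); cv2.imwrite("pics/cc.png",b); print(v.shape,b.shape)
hsv=cv2.cvtColor(d["color"],cv2.COLOR_BGR2HSV)
E
```

```text
(400, 650, 3) (396, 396, 3)
```

View pics/bc.png

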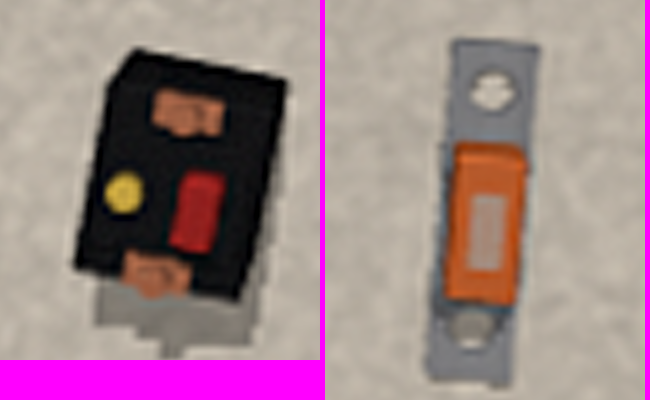

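View pics/cc.png

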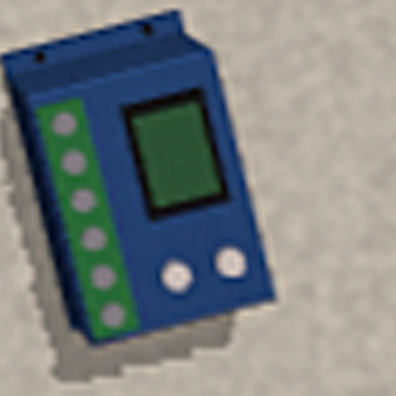

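Corners: breaker centre ≈(393.8,−357.9), yaw ≈−10.5°; controller ≈(606,−350), yaw ≈+14.5°; fuse to be measured later. Each agrees with the coarse triangulation within 5 mm. Now the breaker.

```bash
python3 - <<'E'
from h import *
R=Rdown(-0.184)
print(rel([394,-358,110],R)); print(rel([394,-358,5],R))
d=load("w2"); print(plane(d,335/1.5,433/1.5,3),plane(d,250/1.5,412/1.5,3))
E
```

```text
([16.12, -6.88, -7.65], [0.1841, -0.0001, 0.0015])
([26.62, -6.86, -7.65], [0.1841, -0.0001, 0.0015])
[ 414.04110469 -526.214291      3.        ] [ 315.09783332 -496.88413431    3.        ]
```

>>> jog_arm(steps=[16,-6.9,-7.6,0.184,0,0,8.5,16,-6.9,-7.6,0.184,0,0,8.5,16,-6.9,-7.6,0.184,0,0,8.5,16,-6.9,-7.6,0.184,0,0,8.5,20,-6.9,-7.6,0.184,0,0,8.5,23,-6.9,-7.6,0.184,0,0,8.5,25.5,-6.9,-7.6,0.184,0,0,8.5,26.6,-6.9,-7.6,0.184,0,0,8.5,26.6,-6.9,-7.6,0.184,0,0,8.5])

```text
t: 3.55
tcp_pos: [395.6, -355.1, 2.8]
tcp_rot: [0.065, 0.705, -0.063, 0.704]
force: [0.4, 0.1, 1.2]
finger_gap: 0.997
```

```bash
python3 - <<'E'
from h import *
applied([26.6,-6.9,-7.6,.184,0,0]); d=shot("wrist","w3")
E
```

```text
t 3.55 cmd [ 394.5 -358.4    5.2] meas [ 395.6 -355.1    2.8] drot deg [-0.22  0.09  0.24] F [0.4 0.1 1.2] gap 0.997 q [ 0.08  0.62  0.74  2.02 -0.63  0.74  1.03]
```

View pics/w3.png

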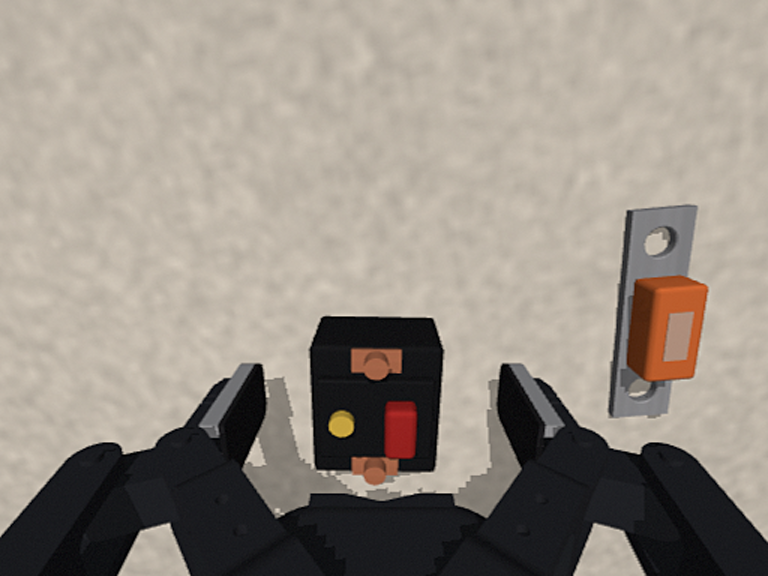

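w3: breaker sits at (376,410), between the fingers and square to them. Close.

>>> jog_arm(steps=[0,0,0,0,0,0,3.8,0,0,0,0,0,0,3.8,0,0,0,0,0,0,3.8,0,0,0,0,0,0,3.8,0,0,0,0,0,0,3.8,0,0,0,0,0,0,3.8], force=60)

```text
t: 4.2
tcp_pos: [395.2, -358.7, 5.0]
tcp_rot: [0.065, 0.703, -0.065, 0.705]
force: [-0.5, 1.6, 7.8]
finger_gap: 0.498
```

```bash
python3 - <<'E'
from h import *
applied([0]*6); d=shot("wrist","w4")
E
```

```text
t 4.2 cmd [ 394.5 -358.4    5.2] meas [ 395.2 -358.7    5. ] drot deg [ 0.01 -0.11  0.08] F [-0.5  1.6  7.8] gap 0.498 q [ 0.08  0.62  0.75  2.02 -0.63  0.74  1.03]
```

View pics/w4.png

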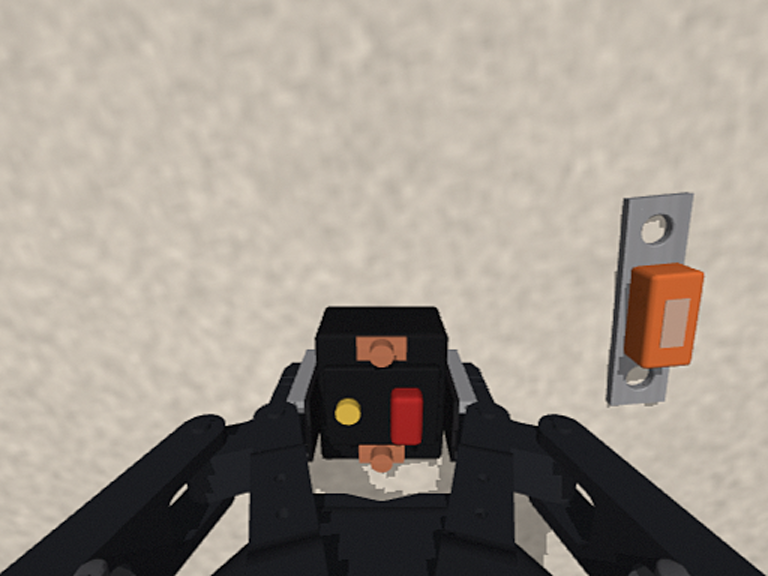

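```bash
python3 - <<'E'
from h import *
d=load("w4"); p,R=cmd_load(); p=np.array([395.2,-358.7,5.0])
for u,v in((322,368),(443,367),(320,458),(443,457),(384,366),(384,457)):
    P=plane(d,u/1.5,v/1.5,28); print(u,v,R.inv().apply(P-p).round(1))
# fuse here too
print(rel([500,-120,200],Rdown(0)))
E
```

```text
322 368 [-23.   13.  -19.5]
443 367 [-23.   13.4  20.4]
320 458 [-23.  -23.3 -21.8]
443 457 [-23.  -22.9  22.2]
384 366 [-23.   13.8   1. ]
384 457 [-23.  -22.8   1.1]
([-19.52, 25.34, 6.02], [-0.1839, -0.0001, 0.0015])
```

Held centred: the breaker's top-face centre is 1.5 mm on +y from the TCP. Next I go to a viewing pose over the board to measure holder and isolator together.

```bash
python3 - <<'E'
from h import *
print(rel([590,-70,240],Rdown(0)))
E
```

```text
([-23.53, 31.89, 13.95], [-0.1839, -0.0001, 0.0015])
```

>>> jog_arm(steps=[-5,0,0,0,0,0,3.8,-10,2,1,-0.05,0,0,3.8,-23.5,31.9,14,-0.184,0,0,3.8,-23.5,31.9,14,-0.184,0,0,3.8,-23.5,31.9,14,-0.184,0,0,3.8,-23.5,31.9,14,-0.184,0,0,3.8,-23.5,31.9,14,-0.184,0,0,3.8,-23.5,31.9,14,-0.184,0,0,3.8,-23.5,31.9,14,-0.184,0,0,3.8,-23.5,31.9,14,-0.184,0,0,3.8])

```text
t: 5.25
tcp_pos: [595.2, -62.2, 240.5]
tcp_rot: [-0.003, 0.705, 0.005, 0.709]
force: [0.5, 0.7, -1.6]
finger_gap: 0.501
```

```bash
python3 - <<'E'
from h import *
applied([-23.5,31.9,14,-.184,0,0])
E
```

```text
t 5.25 cmd [590.5 -70.  239.7] meas [595.2 -62.2 240.5] drot deg [-0.63 -0.33  0.25] F [ 0.5  0.7 -1.6] gap 0.501 q [-0.63  0.42  0.89  1.67 -0.35  1.21  0.36]
```

```bash
python3 - <<'E'
from h import *
for i in range(3): grab("scene")
applied([0]*6); d=shot("wrist","w5"); s=readout.observe(); print(np.round(s["qvel"],3))
applied([0]*6)
E
```

```text
t 5.4 cmd [590.5 -70.  239.7] meas [589.9 -70.4 238.4] drot deg [-0.02  0.04  0.04] F [-0.8 -0.2 -1.1] gap 0.502 q [-0.63  0.42  0.9   1.68 -0.35  1.21  0.36]
[ 0.017 -0.004  0.015  0.016 -0.    -0.    -0.001]
t 5.45 cmd [590.5 -70.  239.7] meas [589.1 -71.7 238.2] drot deg [0.12 0.08 0.04] F [ 0.4 -1.2 -1.9] gap 0.504 q [-0.63  0.42  0.9   1.68 -0.34  1.21  0.36]
```

View pics/w5.png

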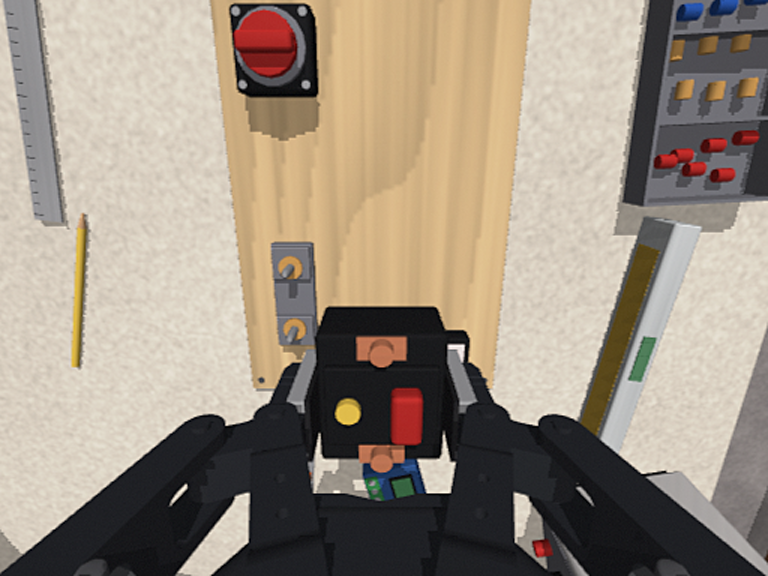

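w5: isolator (275,50), holder studs/pads at (290,266) and (294,330), breaker held. Next a finer measurement of the pads, the stud tips, and the isolator.

```bash
python3 - <<'E'
from h import *
d=load("w5")
a=warp(d,470,560,-180,-50,31,4.4); b=warp(d,460,560,40,130,40,4)
cv2.imwrite("pics/ho.png",a); cv2.imwrite("pics/iso.png",b); print(a.shape,b.shape)
# board front edge & back edge lines
for pts,nm in((((222,100),(245,300)),"front"),(((520,100),(499,300)),"back")):
    print(nm,[plane(d,u/1.5,v/1.5,12).round(1) for u,v in pts])
E
```

```text
(572, 396, 3) (360, 400, 3)
front [array([457.5,  51.8,  12. ]), array([ 458.3, -124.8,   12. ])]
back [array([704.7,  52.1,  12. ]), array([ 703.5, -124.3,   12. ])]
```

View pics/ho.png

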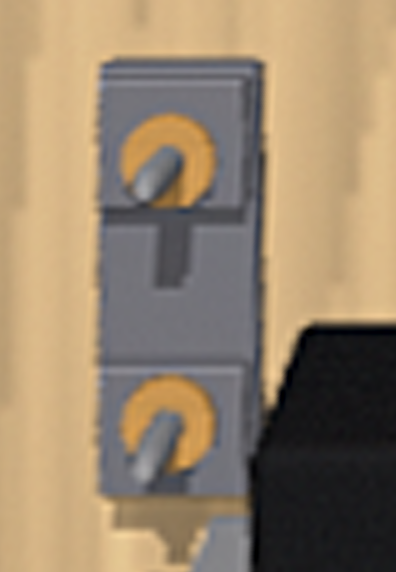

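View pics/iso.png

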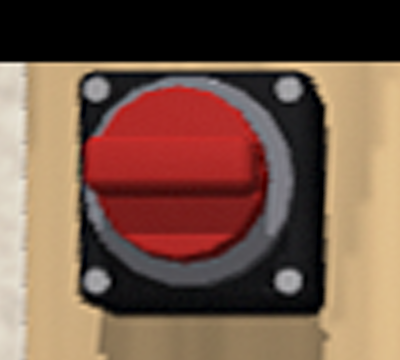

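Pads at z=31 fit to (508.3,−86.7) and (508.3,−146.4): spacing 59.7 mm vs 60 given, yaw ≈0. The isolator is at (508.3,84), 200.5 mm away, within 195–215. I'll put the breaker at (508.3,−7), which leaves about 35 mm clear on each side.

```bash
python3 - <<'E'
from h import *
print(rel([508.3,-8.5,90],Rdown(0)));print(rel([508.3,-8.5,19],Rdown(0)))
E
```

```text
([14.97, 6.18, -8.21], [0.0001, -0.0002, 0.0015])
([22.07, 6.19, -8.21], [0.0001, -0.0002, 0.0015])
```

>>> jog_arm(steps=[4,5,-6.5,0,0,0,3.8,10,6.2,-8.2,0,0,0,3.8,15,6.2,-8.2,0,0,0,3.8,18,6.2,-8.2,0,0,0,3.8,20,6.2,-8.2,0,0,0,3.8,21.5,6.2,-8.2,0,0,0,3.8,21.5,6.2,-8.2,0,0,0,3.8,21.5,6.2,-8.2,0,0,0,3.8,21.5,6.2,-8.2,0,0,0,3.8])

```text
t: 6.35
tcp_pos: [510.5, -8.9, 25.8]
tcp_rot: [0.001, 0.706, -0.0, 0.709]
force: [0.3, 0.5, -1.6]
finger_gap: 0.502
```

```bash
python3 - <<'E'
from h import *
applied([21.5,6.2,-8.2,0,0,0])
for i in range(2): d=shot("wrist","w6"); 
applied([0]*6)
E
```

```text
t 6.35 cmd [508.4  -8.4  24.7] meas [510.5  -8.9  25.8] drot deg [ 0.07 -0.26  0.1 ] F [ 0.3  0.5 -1.6] gap 0.502 q [-0.65  0.53  0.73  2.07 -0.53  0.73  0.42]
t 6.45 cmd [508.4  -8.4  24.7] meas [510.1  -8.3  25.5] drot deg [ 0.02 -0.22  0.12] F [0.6 0.8 0.2] gap 0.502 q [-0.65  0.53  0.73  2.07 -0.53  0.73  0.42]
```

View pics/w6.png

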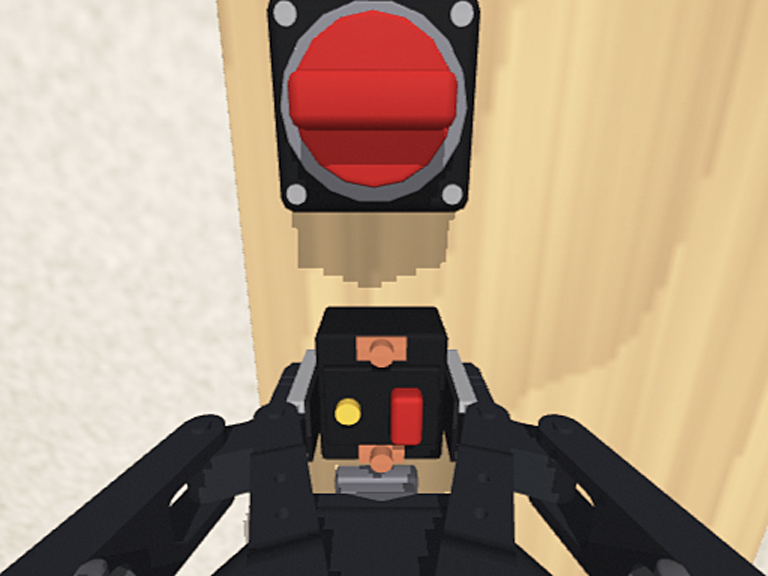

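w6: the isolator's screw midpoints (~374) are left of the breaker axis (381), and measured x is 510.1, so I shift −2 mm in x and lower 8 mm.

>>> jog_arm(steps=[0.4,0,-0.2,0,0,0,3.8,0.8,0,-0.2,0,0,0,3.8,0.8,0,-0.2,0,0,0,3.8,0.8,0,-0.2,0,0,0,3.8])

```text
t: 6.85
tcp_pos: [506.7, -7.8, 17.0]
tcp_rot: [0.001, 0.707, 0.001, 0.707]
force: [-4.3, 1.5, 12.6]
finger_gap: 0.502
```

```bash
python3 - <<'E'
from h import *
applied([.8,0,-.2,0,0,0])
E
```

```text
t 6.85 cmd [506.4  -8.4  16.7] meas [506.7  -7.8  17. ] drot deg [ 0.   -0.02  0.19] F [-4.3  1.5 12.6] gap 0.502 q [-0.64  0.54  0.72  2.08 -0.55  0.72  0.43]
```

>>> jog_arm(steps=[0,0,0,0,0,0,6.5,0,0,0,0,0,0,6.5,0,0,0,0,0,0,6.5,-2,0,0,0,0,0,7,-6,0,0,0,0,0,7.5,-10,0,0,0,0,0,8.5,-15,-3,2,0,0,0,8.5,-20,-6,6,0,0,0,8.5,-20,-6,6,0,0,0,8.5])

```text
t: 7.75
tcp_pos: [568.6, -69.9, 219.0]
tcp_rot: [0.0, 0.705, -0.0, 0.709]
force: [0.1, -0.2, 0.1]
finger_gap: 0.994
```

```bash
python3 - <<'E'
from h import *
applied([-20,-6,6,0,0,0])
for i in range(2): d=shot("wrist","w7"); 
applied([0]*6)
E
```

```text
t 7.75 cmd [566.5 -68.1 216.8] meas [568.6 -69.9 219. ] drot deg [ 0.04 -0.3   0.05] F [ 0.1 -0.2  0.1] gap 0.994 q [-0.66  0.39  0.92  1.76 -0.34  1.15  0.36]
t 7.85 cmd [566.5 -68.1 216.8] meas [570.4 -71.3 219.6] drot deg [ 0.17 -0.51 -0.06] F [ 0.6 -0.5  0.2] gap 0.995 q [-0.66  0.39  0.92  1.76 -0.34  1.15  0.36]
```

View pics/w7.png

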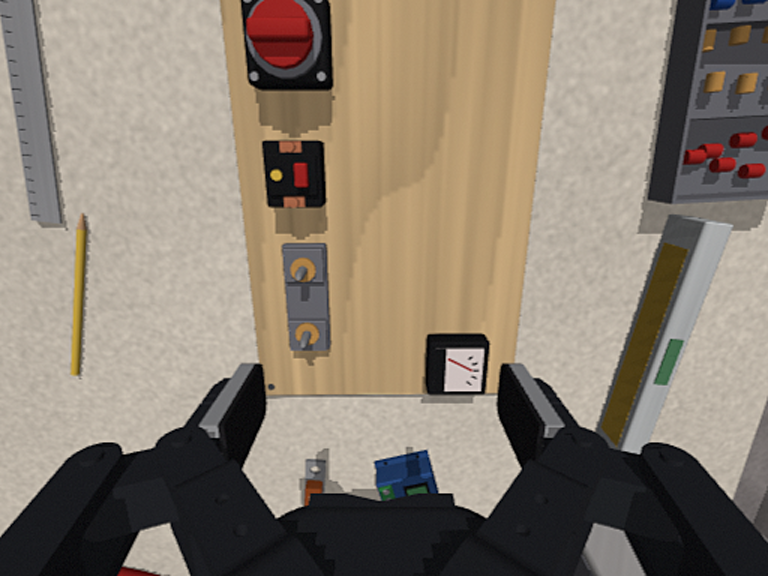

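w7: breaker at (293,174), in line between isolator and holder and square. I'll check repeatability by remeasuring pads and breaker here.

```bash
python3 - <<'E'
from h import *
d=load("w7")
a=warp(d,470,560,-180,40,40,2.6); cv2.imwrite("pics/w7a.png",warp(d,470,560,-180,-50,31,4.4)); cv2.imwrite("pics/w7b.png",warp(d,470,560,-50,80,40,4.4))
E
```

```text
(no output)
```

View pics/w7a.png

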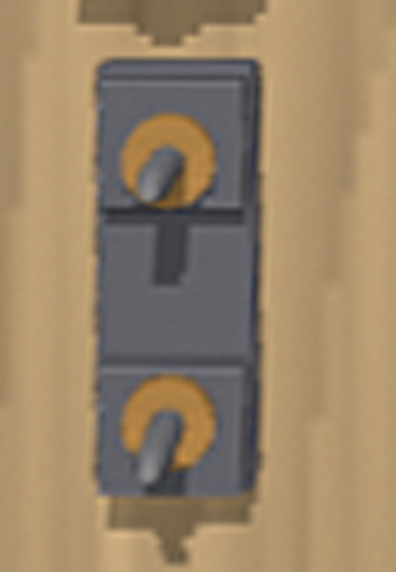

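View pics/w7b.png

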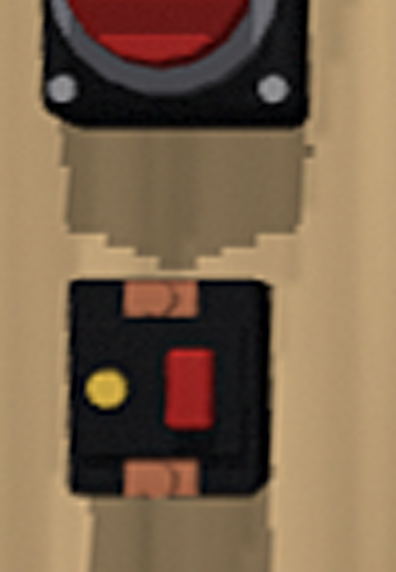

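```bash
cat >> h.py <<'E'
OFF=np.array([-141.9,80.2,0.2]); CA=np.array([[0,0,1],[-.312,-.95,0],[.95,-.312,0]])
def tcpv(d):
    Rc,t=cam(d); c=-Rc.T@t; Rt=Ro.from_matrix(Rc.T@CA); return c-Rt.apply(OFF),Rt
E
python3 - <<'E'
from h import *
C={"w1":((480.5,11.1,330.7),(480.5,9.5,329.7)),"w2":((470.5,-289,271.1),(469.9,-288.8,268.6)),"w4":((394.5,-358.4,5.2),(395.2,-358.7,5.0)),"w5":((590.5,-70,239.7),(589.9,-70.4,238.4)),"w6":((508.4,-8.4,24.7),(510.1,-8.3,25.5)),"w7":((566.5,-68.1,216.8),(570.4,-71.3,219.6))}
for k,(c,m) in C.items():
    p,R=tcpv(load(k)); x=R.apply([0,0,1]); print(k,"v",p.round(1),"v-cmd",(p-c).round(1),"v-meas",(p-np.array(m)).round(1),"yaw",np.degrees(np.arctan2(x[1],x[0])).round(2))
# board: breaker x from w7
E
```

```text
w1 v [480.4   9.6 329.9] v-cmd [-0.1 -1.5 -0.8] v-meas [-0.1  0.1  0.2] yaw -0.17
w2 v [ 469.7 -288.7  268.8] v-cmd [-0.8  0.3 -2.3] v-meas [-0.2  0.1  0.2] yaw -0.04
w4 v [ 395.  -358.6    5.2] v-cmd [ 0.5 -0.2 -0. ] v-meas [-0.2  0.1  0.2] yaw -10.5
w5 v [589.7 -70.3 238.6] v-cmd [-0.8 -0.3 -1.1] v-meas [-0.2  0.1  0.2] yaw 0.08
w6 v [510.2  -8.4  25.9] v-cmd [ 1.8 -0.   1.2] v-meas [ 0.1 -0.1  0.4] yaw 0.01
w7 v [572.4 -72.7 222.4] v-cmd [ 5.9 -4.6  5.6] v-meas [ 2.  -1.4  2.8] yaw -0.1
```

The measured pose agrees with the camera pose to 0.3 mm when at rest, so the arm's lag explains the differences from the commanded pose. The breaker measures (507,−8), so the controller target is ≈(599.5,−7.5). Check clearance to the grey power supply near the controller.

```bash
python3 - <<'E'
from h import *
sd=load("side0"); d=load("w2")
print("PSU near bottom corner",plane(sd,303/1.5,240/1.5,0).round(),plane(sd,298/1.5,258/1.5,0).round(), plane(sd,232/1.5,250/1.5,0).round())
print("w2 corner",plane(d,672/1.5,305/1.5,100).round(),plane(d,672/1.5,305/1.5,130).round())
# refine the controller: blue+green mask hull at z~15
hsv=cv2.cvtColor(d["color"],cv2.COLOR_BGR2HSV); m=((hsv[...,0]>100)&(hsv[...,0]<125)&(hsv[...,1]>120)).astype(np.uint8); m[:150]=0;m[240:]=0
c=max(cv2.findContours(m,0,2)[0],key=cv2.contourArea); print(cv2.boundingRect(c))
P=np.array([plane(d,*q,30)[:2] for q in c[:,0]],np.float32); print(cv2.minAreaRect(P)); 
P=np.array([plane(d,*q,0)[:2] for q in c[:,0]],np.float32); print(cv2.minAreaRect(P))
print(rel([606.5,-350,120],Rdown(.253)))
E
```

```text
PSU near bottom corner [ 788. -489.    0.] [ 764. -388.    0.] [ 941. -377.    0.]
w2 corner [ 707. -326.  100.] [ 684. -315.  130.]
(318, 165, 50, 64)
((601.8584594726562, -343.4881286621094), (61.434593200683594, 91.62205505371094), 14.478679656982422)
((612.2191772460938, -354.1092224121094), (66.27437591552734, 98.83995819091797), 14.478669166564941)
([9.72, -28.18, 4.0], [-0.2529, -0.0004, 0.0014])
```

The power supply's near edge is at x≈765, so there is plenty of clearance. Controller centre ≈(606.3,−351), yaw 14.5°. Going there.

```bash
python3 - <<'E'
from h import *
print(rel([606.3,-351,110],Rdown(.253)),rel([606.3,-351,6],Rdown(.253)))
E
```

```text
([10.72, -28.28, 3.98], [-0.2529, -0.0004, 0.0014]) ([21.12, -28.26, 3.98], [-0.2529, -0.0004, 0.0014])
```

>>> jog_arm(steps=[10.7,-28.3,4,-0.253,0,0,8.5,10.7,-28.3,4,-0.253,0,0,8.5,10.7,-28.3,4,-0.253,0,0,8.5,10.7,-28.3,4,-0.253,0,0,8.5,10.7,-28.3,4,-0.253,0,0,8.5,10.7,-28.3,4,-0.253,0,0,8.5,10.7,-28.3,4,-0.253,0,0,8.5,10.7,-28.3,4,-0.253,0,0,8.5])

```text
t: 8.65
tcp_pos: [604.1, -352.4, 106.3]
tcp_rot: [-0.087, 0.703, 0.088, 0.7]
force: [0.2, 1.5, -0.3]
finger_gap: 0.992
```

```bash
python3 - <<'E'
from h import *
applied([10.7,-28.3,4,-.253,0,0])
for i in range(2): d=shot("wrist","w8"); 
applied([0]*6)
E
```

```text
t 8.65 cmd [ 606.5 -351.2  110.2] meas [ 604.1 -352.4  106.3] drot deg [0.23 0.18 0.19] F [ 0.2  1.5 -0.3] gap 0.992 q [ 0.    0.71  0.72  1.54 -0.51  1.09  1.1 ]
t 8.75 cmd [ 606.5 -351.2  110.2] meas [ 606.5 -348.9  107.9] drot deg [-0.06 -0.02  0.22] F [ 0.3  0.1 -0. ] gap 0.994 q [-0.    0.71  0.72  1.54 -0.51  1.09  1.1 ]
```

View pics/w8.png

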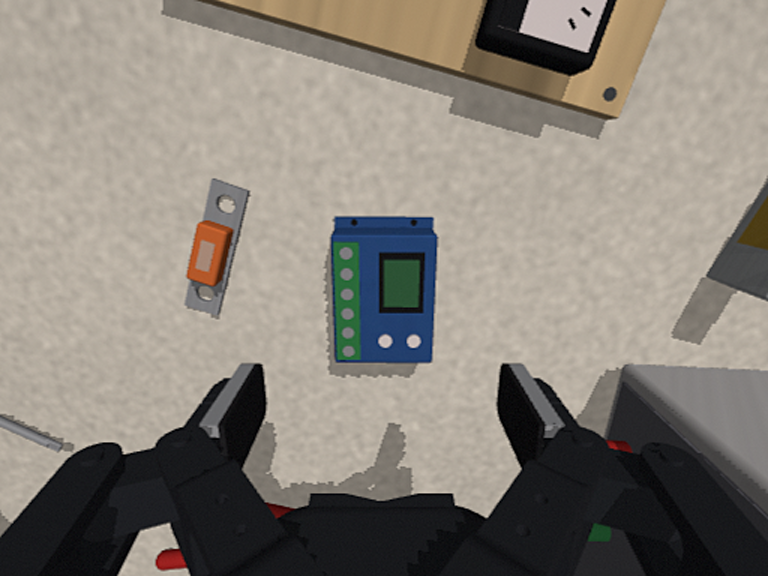

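```bash
python3 - <<'E'
from h import *
d=load("w8"); p,R=tcpv(d); print(p.round(1))
for u,v,z in((332,236,30),(437,236,30),(333,362,30),(433,362,30),(335,217,3),(433,217,3)):
    P=plane(d,u/1.5,v/1.5,z); print(u,v,P.round(1),R.inv().apply(P-p).round(1))
E
```

```text
[ 605.3 -350.1  107.4]
332 236 [ 570.1 -320.4   30. ] [ 77.5  37.4 -26.6]
437 236 [ 625.6 -306.    30. ] [77.4 37.5 30.8]
333 362 [ 587.1 -395.5   30. ] [ 77.3 -39.6 -28.8]
433 362 [ 645.7 -380.3   30. ] [ 77.2 -39.5  31.6]
335 217 [ 567.4 -314.4    3. ] [104.6  43.8 -27.6]
433 217 [ 624.7 -299.6    3. ] [104.4  43.8  31.6]
```

w8: controller top face at cols 332–437, rows 235–362, aligned with the jaws, off by about −1 mm and +1.7 mm. Descend and grip.

>>> jog_arm(steps=[4,-0.1,0.2,0,0,0,8.5,7.5,-0.1,0.2,0,0,0,8.5,9.7,-0.1,0.2,0,0,0,8.5,10.5,-0.1,0.2,0,0,0,8.5,10.5,-0.1,0.2,0,0,0,8.5,10.5,-0.1,0.2,0,0,0,5,10.5,-0.1,0.2,0,0,0,5,10.5,-0.1,0.2,0,0,0,5,10.5,-0.1,0.2,0,0,0,5,10.5,-0.1,0.2,0,0,0,5], force=60)

```text
t: 9.75
tcp_pos: [610.0, -352.5, 6.3]
tcp_rot: [-0.09, 0.7, 0.089, 0.703]
force: [0.0, 0.7, 7.3]
finger_gap: 0.685
```

```bash
python3 - <<'E'
from h import *
applied([10.5,-.1,.2,0,0,0])
d=shot("wrist","w9"); 
E
```

```text
t 9.75 cmd [ 608.6 -351.8    5.2] meas [ 610.  -352.5    6.3] drot deg [-0.   -0.2  -0.05] F [0.  0.7 7.3] gap 0.685 q [ 0.04  0.82  0.65  1.58 -0.59  0.93  1.15]
```

View pics/w9.png

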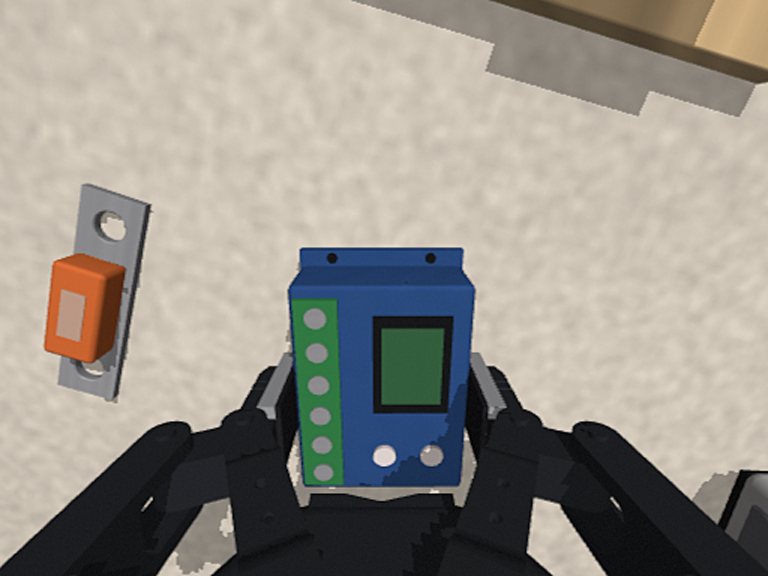

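```bash
python3 - <<'E'
from h import *
d=load("w9"); p,R=tcpv(d); print(p.round(1))
for u,v,z in((291,288,30),(473,288,30),(300,486,30),(465,486,30),(300,249,3),(463,249,3)):
    P=plane(d,u/1.5,v/1.5,z); print(u,v,P.round(1),R.inv().apply(P-p).round(1))
print(rel([599.5,-7,130],Rdown(0)),rel([599.5,-7,20],Rdown(0)))
E
```

```text
[ 609.8 -352.4    6.4]
291 288 [ 572.9 -319.5   30. ] [-23.7  41.1 -27.4]
473 288 [ 627.  -305.5   30. ] [-23.6  41.   28.4]
300 486 [ 590.2 -393.9   30. ] [-23.6 -35.3 -29.4]
465 486 [ 648.6 -378.8   30. ] [-23.4 -35.4  30.9]
300 249 [ 569.6 -314.2    3. ] [  3.3  47.1 -29.4]
463 249 [ 627.2 -299.2    3. ] [ 3.4 47.1 30.2]
([-12.53, 33.6, 7.74], [0.2531, -0.0004, 0.0014]) ([-1.53, 33.61, 7.75], [0.2531, -0.0004, 0.0014])
```

>>> jog_arm(steps=[-4,0,0,0,0,0,5,-8,1,0,0,0,0,5,-12,33,7.8,0.253,0,0,5,-12,33,7.8,0.253,0,0,5,-12,33,7.8,0.253,0,0,5,-12,33,7.8,0.253,0,0,5,-12,33,7.8,0.253,0,0,5,-12,33,7.8,0.253,0,0,5,-12,33.3,7.8,0.253,0,0,5,-12,33.3,7.8,0.253,0,0,5])

```text
t: 10.8
tcp_pos: [601.3, -0.7, 123.6]
tcp_rot: [-0.002, 0.707, 0.006, 0.707]
force: [0.5, 0.4, -2.1]
finger_gap: 0.682
```

```bash
python3 - <<'E'
from h import *
applied([-12,33.3,7.8,.253,0,0]); 
for i in range(3): d=shot("wrist","w10")
applied([0]*6)
p,R=tcpv(d);print(p)
print(rel([599.5,-10.4,30],Rdown(0)))
E
```

```text
t 10.8 cmd [600.8  -9.7 124.7] meas [601.3  -0.7 123.6] drot deg [-0.62 -0.    0.4 ] F [ 0.5  0.4 -2.1] gap 0.682 q [-0.69  0.56  0.86  1.79 -0.5   1.02  0.37]
t 10.95 cmd [600.8  -9.7 124.7] meas [600.5 -10.2 123.9] drot deg [ 0.01 -0.02  0.06] F [-0.  -0.7 -2.5] gap 0.687 q [-0.68  0.56  0.86  1.79 -0.49  1.02  0.37]
[600.50834922  -8.1398757  124.03182565]
([9.47, -0.05, -0.13], [0.0001, -0.0002, 0.0015])
```

View pics/w10.png

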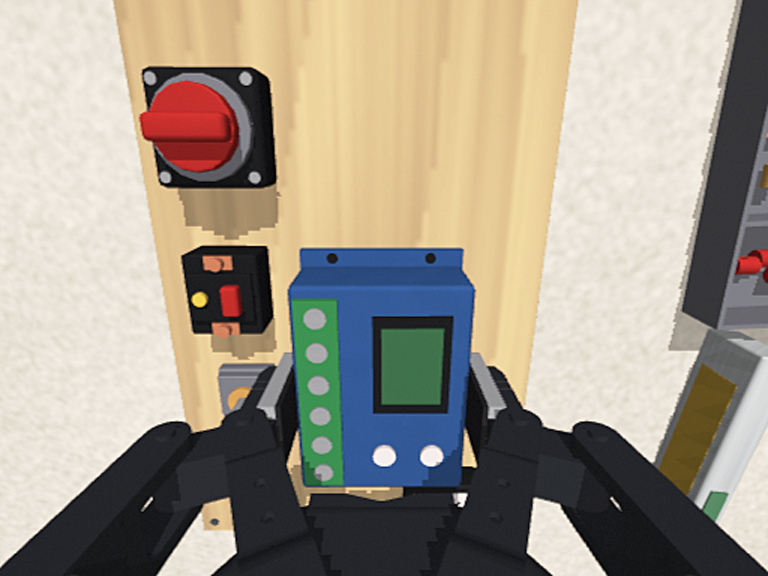

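w10: controller held square, breaker at (228,290), finger clear of the breaker. Descend.

>>> jog_arm(steps=[4,0,-0.1,0,0,0,5,7.5,0,-0.1,0,0,0,5,9.5,0,-0.1,0,0,0,5,10,0,-0.1,0,0,0,5,10,0,-0.1,0,0,0,5,10,0,-0.1,0,0,0,5])

```text
t: 11.55
tcp_pos: [600.9, -10.9, 25.1]
tcp_rot: [0.0, 0.706, -0.001, 0.708]
force: [0.4, 0.2, -1.2]
finger_gap: 0.686
```

```bash
python3 - <<'E'
from h import *
applied([10,0,-.1,0,0,0]); 
grab("scene"); applied([0]*6)
E
```

```text
t 11.55 cmd [599.8  -9.9  24.7] meas [600.9 -10.9  25.1] drot deg [ 0.09 -0.15  0.06] F [ 0.4  0.2 -1.2] gap 0.686 q [-0.6   0.68  0.76  1.85 -0.61  0.85  0.46]
t 11.6 cmd [599.8  -9.9  24.7] meas [601.1 -10.5  25.3] drot deg [ 0.06 -0.18  0.08] F [ 0.3  0.4 -1.6] gap 0.687 q [-0.6   0.68  0.76  1.85 -0.61  0.85  0.46]
```

>>> jog_arm(steps=[0.4,0,-0.1,0,0,0,5,0.7,0,-0.1,0,0,0,5,0.7,0,-0.1,0,0,0,5,0.7,0,-0.1,0,0,0,7.3,0.7,0,-0.1,0,0,0,7.3,0.7,0,-0.1,0,0,0,7.3,-2,0,-0.1,0,0,0,7.3,-6,0,-0.1,0,0,0,7.5,-10,0,-0.1,0,0,0,8])

```text
t: 12.5
tcp_pos: [598.2, -9.7, 124.4]
tcp_rot: [-0.0, 0.708, -0.0, 0.707]
force: [0.4, -0.6, -0.2]
finger_gap: 0.938
```

```bash
python3 - <<'E'
from h import *
applied([-10,0,-.1,0,0,0]); 
d=shot("wrist","w11")
cv2.imwrite("pics/w11p.png",warp(d,440,700,-120,130,35,2.3))
print(rel([480,150,300],Rdown(0)))
E
```

```text
t 12.5 cmd [598.8  -9.7 124.7] meas [598.2  -9.7 124.4] drot deg [0.01 0.07 0.06] F [ 0.4 -0.6 -0.2] gap 0.938 q [-0.68  0.56  0.87  1.79 -0.49  1.02  0.37]
([-17.55, 15.95, -11.88], [0.0001, -0.0002, 0.0015])
```

View pics/w11p.png

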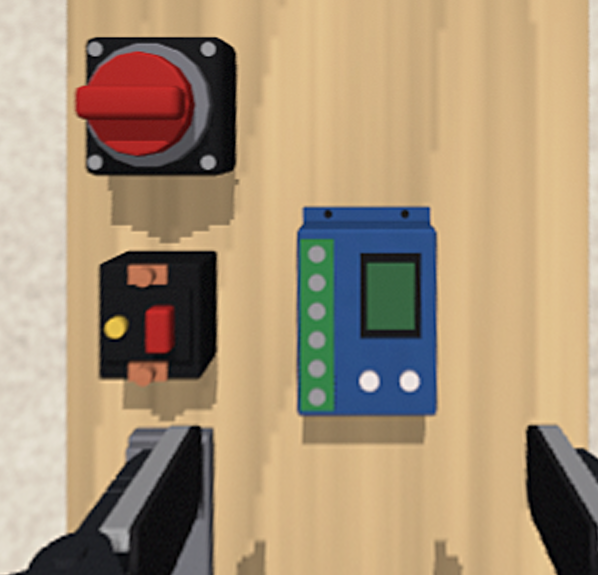

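w11p: controller square behind the breaker. Body cols 297–436 give x≈599.3, y≈−8.5, gap ≈40 mm, terminals facing the breaker. Now to the busbar.

```bash
python3 - <<'E'
from h import *
print(rel([397,385,160],Rdown(0)))
E
```

```text
([-3.59, 39.47, -20.18], [0.0001, -0.0002, 0.0015])
```

>>> jog_arm(steps=[-3.6,39.5,-20.2,0,0,0,6,-3.6,39.5,-20.2,0,0,0,6,-3.6,39.5,-20.2,0,0,0,6,-3.6,39.5,-20.2,0,0,0,6,-3.6,39.5,-20.2,0,0,0,6,-3.6,39.5,-20.2,0,0,0,6,-3.6,39.5,-20.2,0,0,0,6,-3.6,39.5,-20.2,0,0,0,6,-3.6,39.5,-20.2,0,0,0,6,-3.6,39.5,-20.2,0,0,0,6])

```text
t: 13.55
tcp_pos: [392.3, 393.5, 159.5]
tcp_rot: [-0.003, 0.707, 0.006, 0.707]
force: [-0.4, 0.6, -0.3]
finger_gap: 0.701
```

```bash
python3 - <<'E'
from h import *
applied([-3.6,39.5,-20.2,0,0,0]); grab("scene"); grab("scene")
d=shot("wrist","w12"); applied([0]*6)
cv2.imwrite("pics/w12p.png",warp(d,340,560,290,420,14,3))
E
```

```text
t 13.55 cmd [396.8 385.3 160.1] meas [392.3 393.5 159.5] drot deg [-0.73  0.05  0.28] F [-0.4  0.6 -0.3] gap 0.701 q [-1.58  0.44  0.93  1.87 -0.41  1.04 -0.47]
t 13.7 cmd [396.8 385.3 160.1] meas [397.  384.7 159.6] drot deg [ 0.01 -0.04  0.04] F [-0.2 -0.9 -0. ] gap 0.702 q [-1.57  0.44  0.94  1.87 -0.41  1.04 -0.47]
```

View pics/w12.png

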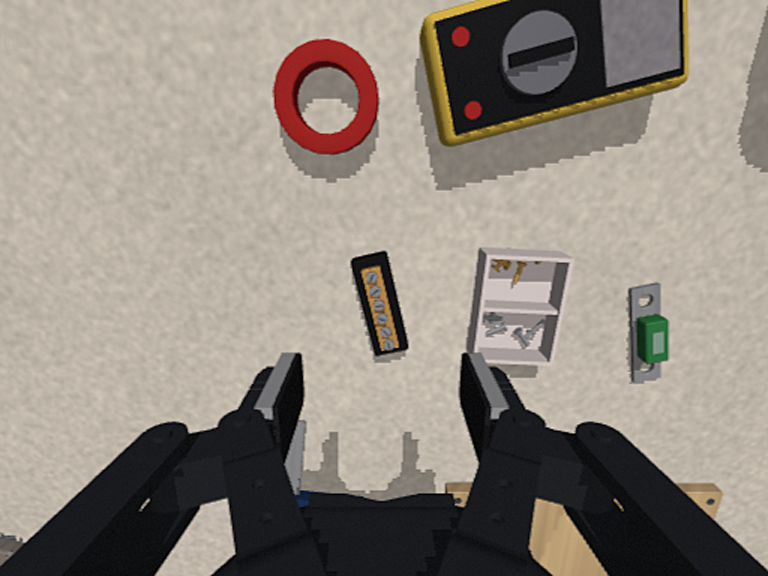

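View pics/w12p.png

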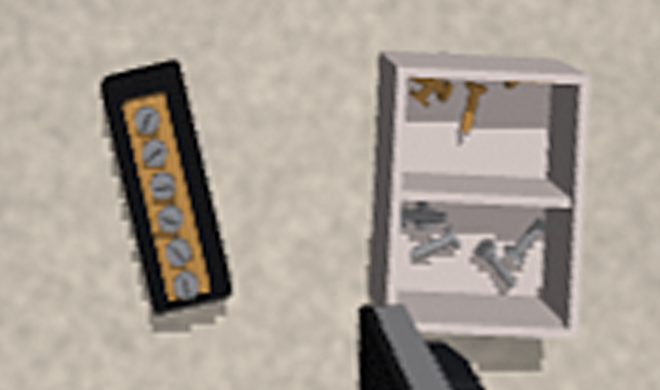

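w12p: busbar corners (103,80), (178,60), (231,293), (157,313) give 79.7 mm length, centre (395.8,357.8), yaw ≈+13.3°. Tray edge at x≈463, so a 55 mm opening clears it.

```bash
python3 - <<'E'
from h import *
print(rel([395.8,357.8,60],Rdown(.232)),rel([395.8,357.8,2.5],Rdown(.232)))
E
```

```text
([10.02, -2.73, -0.09], [-0.2319, -0.0004, 0.0014]) ([15.77, -2.73, -0.09], [-0.2319, -0.0004, 0.0014])
```

>>> jog_arm(steps=[5,-2.7,-0.1,-0.12,0,0,5.5,10,-2.7,-0.1,-0.232,0,0,5.5,10,-2.7,-0.1,-0.232,0,0,5.5,13,-2.7,-0.1,-0.232,0,0,5.5,15,-2.7,-0.1,-0.232,0,0,5.5,15.7,-2.7,-0.1,-0.232,0,0,5.5,15.7,-2.7,-0.1,-0.232,0,0,5.5])

```text
t: 14.4
tcp_pos: [396.7, 358.0, 3.3]
tcp_rot: [-0.081, 0.702, 0.081, 0.703]
force: [-0.4, 0.1, 0.0]
finger_gap: 0.644
```

```bash
python3 - <<'E'
from h import *
applied([15.7,-2.7,-.1,-.232,0,0]); grab("scene")
d=shot("wrist","w13"); applied([0]*6)
E
```

```text
t 14.4 cmd [395.7 358.1   3.2] meas [396.7 358.    3.3] drot deg [ 0.16 -0.06  0.06] F [-0.4  0.1  0. ] gap 0.644 q [-1.36  0.6   0.7   2.02 -0.58  0.72 -0.07]
t 14.5 cmd [395.7 358.1   3.2] meas [397.1 358.8   4.2] drot deg [ 0.09 -0.16  0.14] F [ 0.7 -0.9 -0.2] gap 0.645 q [-1.36  0.6   0.7   2.02 -0.58  0.72 -0.07]
```

View pics/w13.png

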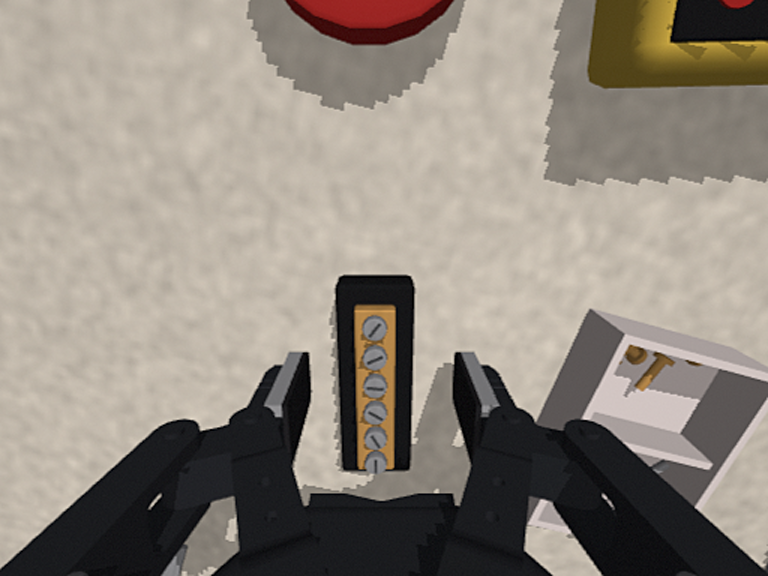

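>>> jog_arm(steps=[0.2,0,0,0,0,0,4.5,0.2,0,0,0,0,0,2.2,0.2,0,0,0,0,0,2.2,0.2,0,0,0,0,0,2.2,0.2,0,0,0,0,0,2.2,0.2,0,0,0,0,0,2.2], force=60)

```text
t: 15.1
tcp_pos: [396.1, 358.9, 1.8]
tcp_rot: [-0.081, 0.702, 0.082, 0.703]
force: [-1.4, 0.5, 6.6]
finger_gap: 0.308
```

```bash
python3 - <<'E'
from h import *
applied([.2,0,0,0,0,0])
d=shot("wrist","w14"); applied([0]*6)
p,R=tcpv(d)
E
```

```text
t 15.1 cmd [395.7 358.1   1.2] meas [396.1 358.9   1.8] drot deg [ 0.01 -0.07  0.15] F [-1.4  0.5  6.6] gap 0.308 q [-1.35  0.6   0.69  2.02 -0.58  0.72 -0.06]
t 15.15 cmd [395.7 358.1   1.2] meas [396.1 358.9   1.8] drot deg [ 0.01 -0.07  0.15] F [-1.  -0.8  6.2] gap 0.309 q [-1.35  0.6   0.69  2.02 -0.58  0.72 -0.06]
```

View pics/w14.png

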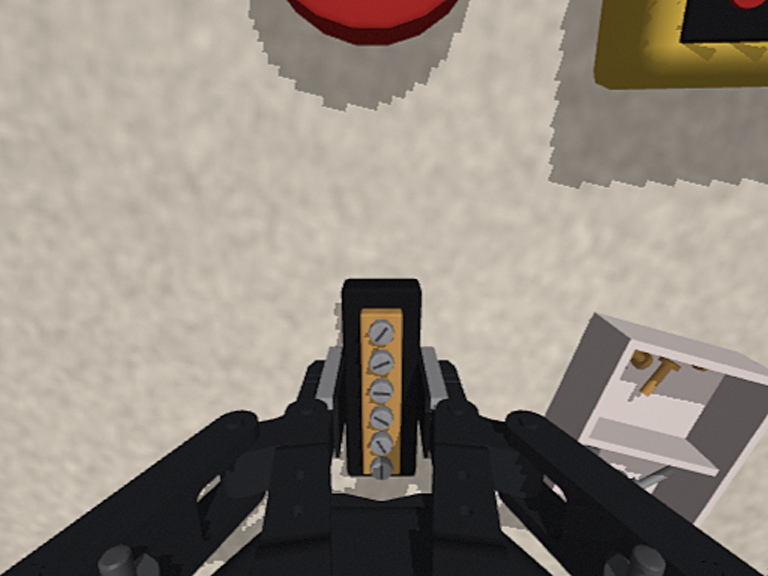

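```bash
python3 - <<'E'
from h import *
d=load("w14"); p,R=tcpv(d); print(p.round(1))
for u,v,z in((343,290,14),(421,290,14),(348,475,14),(418,475,14)):
    P=plane(d,u/1.5,v/1.5,z); print(R.inv().apply(P-p).round(1))
# controller +y flange edge from w11 (z=15), and body
d=load("w11")
q=lambda c,r:(440+c/2.3,130-r/2.3)
for c,r,z in((304,207,15),(430,207,15),(298,228,42),(436,228,42),(298,414,42),(436,414,42)):
    uv=proj(d,[*q(c,r),35]); print(c,r,plane(d,*uv,z).round(1))
for c,r in((100,267),(192,267),(100,379),(192,379)):
    uv=proj(d,[*q(c,r),35]); print("br",c,r,plane(d,*uv,40).round(1))
print(rel([599,118,130],Rdown(0)))
E
```

```text
[396. 359.   2.]
[-12.   36.5 -12.6]
[-12.   36.5  13.7]
[-12.1 -41.  -12.9]
[-12.1 -41.   14.9]
304 207 [569.9  37.3  15. ]
430 207 [629.4  37.3  15. ]
298 228 [570.4  32.1  42. ]
436 228 [628.6  32.1  42. ]
298 414 [570.4 -46.3  42. ]
436 414 [628.6 -46.3  42. ]
br 100 267 [486.   15.1  40. ]
br 192 267 [525.1  15.1  40. ]
br 100 379 [486.  -32.5  40. ]
br 192 379 [525.1 -32.5  40. ]
([-12.85, -28.06, 14.25], [0.2321, -0.0004, 0.0014])
```

```bash
python3 - <<'E'
from h import *
print(rel([599.5,120.5,120],Rdown(0)))
E
```

```text
([-11.85, -27.82, 14.36], [0.2321, -0.0004, 0.0014])
```

>>> jog_arm(steps=[-4,0,0,0,0,0,2.2,-8.5,0,0,0,0,0,2.2,-11.9,-5,3,0.05,0,0,2.2,-11.9,-27.8,14.4,0.232,0,0,2.2,-11.9,-27.8,14.4,0.232,0,0,2.2,-11.9,-27.8,14.4,0.232,0,0,2.2,-11.9,-27.8,14.4,0.232,0,0,2.2,-11.9,-27.8,14.4,0.232,0,0,2.2,-11.9,-27.8,14.4,0.232,0,0,2.2,-11.9,-27.8,14.4,0.232,0,0,2.2])

```text
t: 16.15
tcp_pos: [601.7, 115.9, 120.4]
tcp_rot: [0.002, 0.706, -0.003, 0.708]
force: [-0.6, 0.1, -1.9]
finger_gap: 0.306
```

```bash
python3 - <<'E'
from h import *
applied([-11.9,-27.8,14.4,.232,0,0]);grab("scene");grab("scene");d=shot("wrist","w15");applied([0]*6)
print(rel([599.5,120.5,20],Rdown(0)))
E
```

```text
t 16.15 cmd [599.8 120.8 120.5] meas [601.7 115.9 120.4] drot deg [ 0.41 -0.14 -0.06] F [-0.6  0.1 -1.9] gap 0.306 q [-0.87  0.59  0.86  1.76 -0.51  1.03  0.16]
t 16.3 cmd [599.8 120.8 120.5] meas [598.9 122.3 119.3] drot deg [-0.06  0.08  0.15] F [-0.7  0.5 -0.4] gap 0.306 q [-0.88  0.59  0.85  1.77 -0.51  1.03  0.16]
([10.05, -0.02, -0.03], [0.0001, -0.0002, 0.0015])
```

View pics/w15.png

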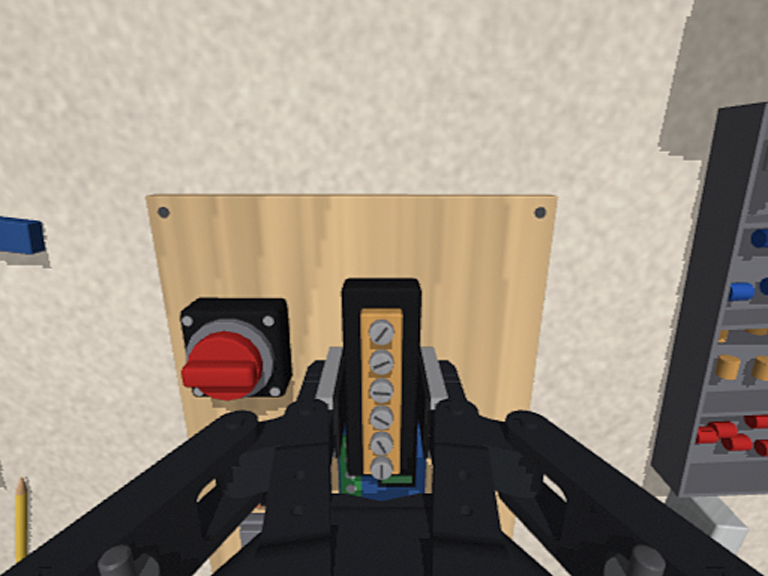

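w15: busbar held square with room behind the isolator. Its knuckles sit about 94 mm up at placing height, above the 66 mm isolator top. Descend.

>>> jog_arm(steps=[4,0,0,0,0,0,2.2,8,0,0,0,0,0,2.2,9.5,0,0,0,0,0,2.2,10,0,0,0,0,0,2.2,10,0,0,0,0,0,2.2,10,0,0,0,0,0,2.2])

```text
t: 16.9
tcp_pos: [601.2, 121.3, 21.6]
tcp_rot: [0.0, 0.706, 0.0, 0.708]
force: [-0.1, 0.2, -1.0]
finger_gap: 0.31
```

```bash
python3 - <<'E'
from h import *
applied([10,0,0,0,0,0]);grab("scene");applied([0]*6)
E
```

```text
t 16.9 cmd [599.8 120.7  20.5] meas [601.2 121.3  21.6] drot deg [-0.02 -0.19  0.13] F [-0.1  0.2 -1. ] gap 0.31 q [-0.81  0.7   0.75  1.82 -0.62  0.86  0.25]
t 16.95 cmd [599.8 120.7  20.5] meas [601.3 121.2  21.7] drot deg [-0.01 -0.2   0.13] F [ 0.2 -1.1 -1. ] gap 0.312 q [-0.81  0.7   0.75  1.82 -0.62  0.86  0.25]
```

>>> jog_arm(steps=[0.4,0,-0.1,0,0,0,2.2,0.8,0,-0.1,0,0,0,2.2,0.8,0,-0.1,0,0,0,2.2,0.8,0,-0.1,0,0,0,4.8,0.8,0,-0.1,0,0,0,4.8,0.8,0,-0.1,0,0,0,4.8,-2,0,-0.1,0,0,0,5,-6,0,-0.1,0,0,0,5,-11,0,-0.1,0,0,0,6,-16,3,-0.1,0,0,0,6])

```text
t: 17.95
tcp_pos: [599.2, 141.6, 175.1]
tcp_rot: [0.002, 0.707, -0.004, 0.708]
force: [1.8, 0.4, -0.0]
finger_gap: 0.699
```

```bash
python3 - <<'E'
from h import *
applied([-16,3,-.1,0,0,0]);grab("scene");d=shot("wrist","w16");applied([0]*6)
cv2.imwrite("pics/w16p.png",warp(d,440,720,-60,200,30,2.2))
E
```

```text
t 17.95 cmd [598.8 150.9 180.4] meas [599.2 141.6 175.1] drot deg [ 0.45 -0.09 -0.07] F [ 1.8  0.4 -0. ] gap 0.699 q [-0.95  0.54  0.9   1.7  -0.46  1.13  0.08]
t 18.05 cmd [598.8 150.9 180.4] meas [603.  150.9 178.7] drot deg [-0.25 -0.63  0.41] F [-0.3  0.2 -0.5] gap 0.703 q [-0.95  0.54  0.9   1.7  -0.46  1.12  0.09]
```

View pics/w16p.png

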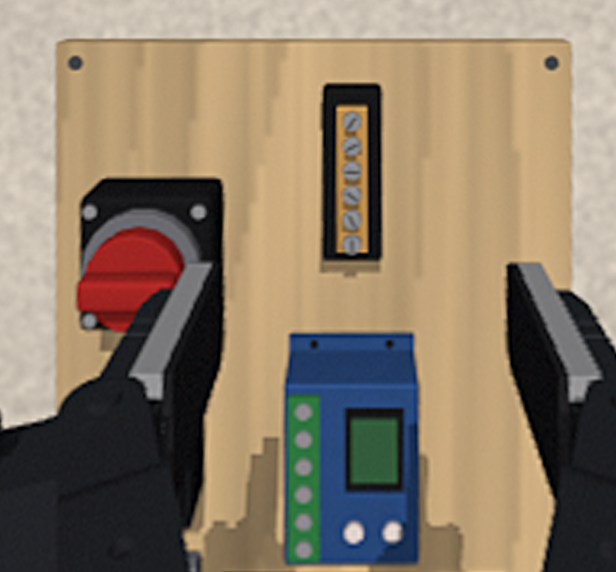

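```bash
python3 - <<'E'
from h import *
d=load("w16"); q=lambda c,r:(440+c/2.2,200-r/2.2)
for n,c,r,z in(("bus tl",324,92,26),("bus tr",381,92,26),("bus bl",323,258,26),("bus br",381,258,26),("ctl",290,334,15),("ctr",411,334,15),("ctl body",287,384,42),("ctl body",418,384,42)):
    print(n,plane(d,*proj(d,[*q(c,r),30]),z).round(1))
print(rel([480,-290,170],Rdown(0)))
E
```

```text
bus tl [587.1 157.2  26. ]
bus tr [613.3 157.2  26. ]
bus bl [586.6  80.7  26. ]
bus br [613.3  80.7  26. ]
ctl [570.3  38.9  15. ]
ctr [628.1  38.9  15. ]
ctl body [571.7  33.8  42. ]
ctl body [628.8  33.8  42. ]
([1.11, -44.09, -11.89], [0.0001, -0.0002, 0.0015])
```

Busbar x centre 600, gap to the controller ≈41 mm, level with it. Now the orange fuse: hover and measure.

>>> jog_arm(steps=[1,-44,-11.9,0,0,0,6,1,-44,-11.9,0,0,0,6,1,-44,-11.9,0,0,0,6,1,-44,-11.9,0,0,0,6,1,-44,-11.9,0,0,0,6,1,-44,-11.9,0,0,0,6,1,-44,-11.9,0,0,0,6,1,-44,-11.9,0,0,0,6,1,-44,-11.9,0,0,0,6,1,-44,-11.9,0,0,0,6])

```text
t: 19.05
tcp_pos: [475.1, -301.2, 162.9]
tcp_rot: [0.003, 0.708, -0.006, 0.707]
force: [-0.1, -0.0, 1.6]
finger_gap: 0.703
```

```bash
python3 - <<'E'
from h import *
applied([1,-44,-11.9,0,0,0]); print(rel([499,-338,130],Rdown(-.076)))
E
```

```text
t 19.05 cmd [ 479.9 -289.1  171.1] meas [ 475.1 -301.2  162.9] drot deg [ 0.68  0.06 -0.18] F [-0.1 -0.   1.6] gap 0.703 q [-0.24  0.46  0.95  1.85 -0.42  1.05  0.87]
([4.12, -4.88, 1.91], [0.0761, -0.0002, 0.0015])
```

>>> jog_arm(steps=[4.1,-4.9,1.9,0.076,0,0,5,4.1,-4.9,1.9,0.076,0,0,5,4.1,-4.9,1.9,0.076,0,0,5,4.1,-4.9,1.9,0.076,0,0,5])

```text
t: 19.45
tcp_pos: [498.4, -341.7, 121.1]
tcp_rot: [0.027, 0.707, -0.027, 0.706]
force: [-0.0, -0.4, -0.4]
finger_gap: 0.584
```

```bash
python3 - <<'E'
from h import *
applied([4.1,-4.9,1.9,.076,0,0]);grab("scene");d=shot("wrist","w17");applied([0]*6)
cv2.imwrite("pics/w17p.png",warp(d,465,535,-405,-300,4,5.4))
cv2.imwrite("pics/w17q.png",warp(d,465,535,-405,-300,18,5.4))
E
```

```text
t 19.45 cmd [ 498.9 -338.2  130.2] meas [ 498.4 -341.7  121.1] drot deg [0.01 0.08 0.14] F [-0.  -0.4 -0.4] gap 0.584 q [-0.11  0.59  0.89  1.78 -0.52  1.03  0.9 ]
t 19.55 cmd [ 498.9 -338.2  130.2] meas [ 499.1 -341.3  122.1] drot deg [-0.06 -0.04  0.13] F [ 0.  -0.   0.2] gap 0.583 q [-0.11  0.58  0.89  1.78 -0.52  1.03  0.9 ]
```

View pics/w17p.png

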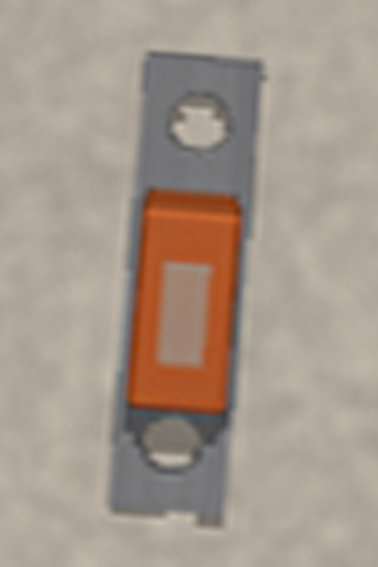

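View pics/w17.png

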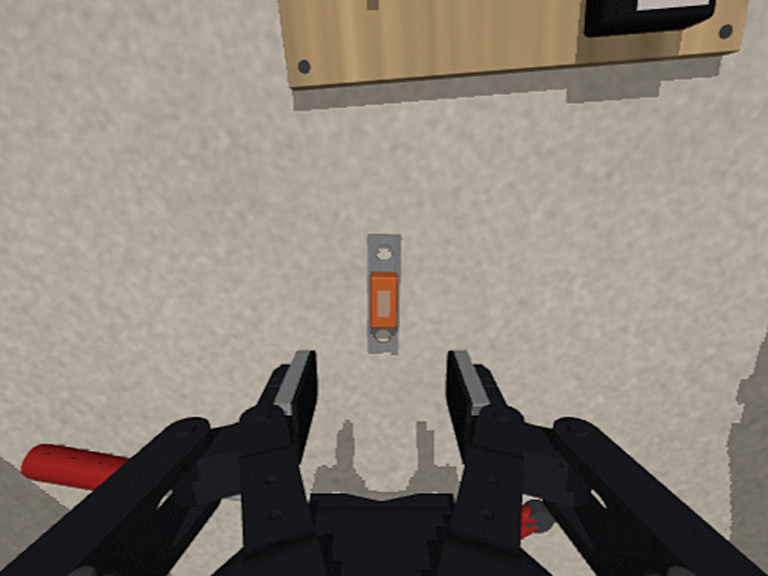

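The w16 move was clipped in its last row, which explains the offset from the commanded pose. The bookkeeping is corrected. Fuse: hole spacing 59.7 mm (60 given), centre (499.2,−352.7), yaw −4.9°, orange housing, so it is the right one.

```bash
python3 - <<'E'
from h import *
p,R=cmd_load(); cmd_save(np.array([498.9,-342.4,123.1]),R)
print(rel([499.2,-352.7,40],Rdown(-.086)),rel([499.2,-352.7,6],Rdown(-.086)))
E
```

```text
([8.31, -1.01, 0.11], [0.0101, -0.0001, 0.0015]) ([11.71, -1.01, 0.11], [0.0101, -0.0001, 0.0015])
```

>>> jog_arm(steps=[4,-1,0.1,0.01,0,0,4,8,-1,0.1,0.01,0,0,4,10.5,-1,0.1,0.01,0,0,4,11.3,-1,0.1,0.01,0,0,4,11.3,-1,0.1,0.01,0,0,4,11.3,-1,0.1,0.01,0,0,4])

```text
t: 20.15
tcp_pos: [500.3, -352.9, 10.4]
tcp_rot: [0.03, 0.706, -0.031, 0.707]
force: [0.4, -0.2, -0.0]
finger_gap: 0.469
```

```bash
python3 - <<'E'
from h import *
applied([11.3,-1,.1,.01,0,0]);grab("scene");d=shot("wrist","w18");applied([0]*6)
E
```

```text
t 20.15 cmd [ 499.1 -352.6   10.1] meas [ 500.3 -352.9   10.4] drot deg [-0.03 -0.15  0.02] F [ 0.4 -0.2 -0. ] gap 0.469 q [-0.    0.73  0.76  1.83 -0.66  0.85  1.  ]
t 20.25 cmd [ 499.1 -352.6   10.1] meas [ 500.3 -353.1   10.5] drot deg [-0.02 -0.18  0.01] F [-0.1 -0.6  0. ] gap 0.468 q [-0.    0.73  0.76  1.83 -0.66  0.85  1.  ]
```

View pics/w18.png

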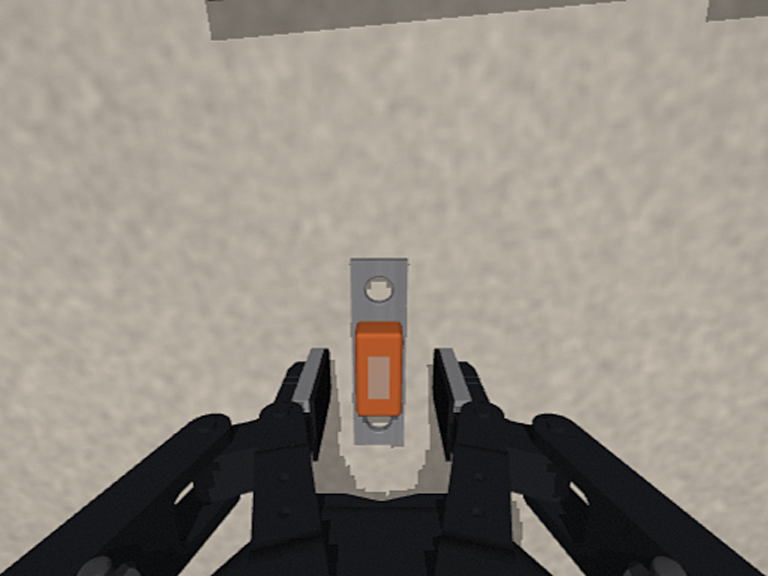

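>>> jog_arm(steps=[0.4,0,0,0,0,0,4,0.4,0,0,0,0,0,4,0.4,0,0,0,0,0,1.2,0.4,0,0,0,0,0,1.2,0.4,0,0,0,0,0,1.2,0.4,0,0,0,0,0,1.2,0.4,0,0,0,0,0,1.2], force=50)

```text
t: 20.95
tcp_pos: [499.3, -352.6, 5.0]
tcp_rot: [0.03, 0.706, -0.03, 0.707]
force: [0.6, 1.1, 3.4]
finger_gap: 0.19
```

```bash
python3 - <<'E'
from h import *
applied([.4,0,0,0,0,0]);d=shot("wrist","w19");applied([0]*6)
p,R=tcpv(d); print(p.round(1))
cv2.imwrite("pics/w19z.png",cv2.resize(d["color"][155:320,190:320],None,fx=4.5,fy=3.6,interpolation=cv2.INTER_CUBIC))
E
```

```text
t 20.95 cmd [ 499.1 -352.6    6.1] meas [ 499.3 -352.6    5. ] drot deg [ 0.01 -0.04  0.07] F [0.6 1.1 3.4] gap 0.19 q [ 0.    0.73  0.76  1.83 -0.66  0.85  1.01]
t 21.0 cmd [ 499.1 -352.6    6.1] meas [ 499.3 -352.6    4.9] drot deg [ 0.01 -0.04  0.07] F [-0.5  0.1  3. ] gap 0.195 q [ 0.    0.73  0.76  1.83 -0.66  0.85  1.01]
[ 499.1 -352.5    5.1]
```

View pics/w19z.png

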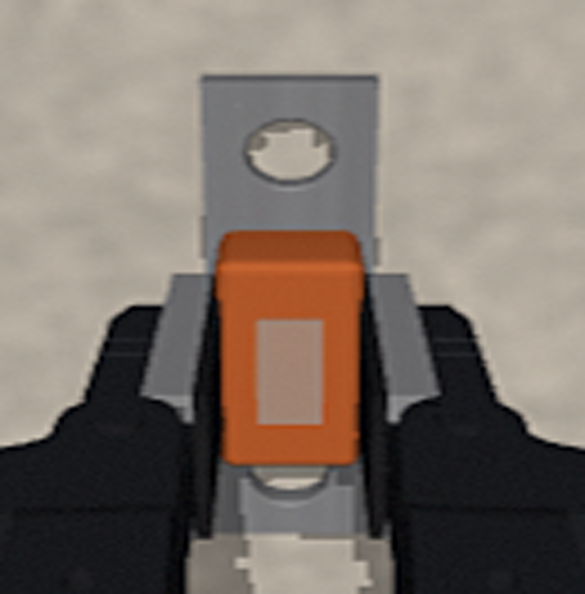

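```bash
python3 - <<'E'
from h import *
d=load("w19"); p,R=tcpv(d)
f=lambda c,r,z:R.inv().apply(plane(d,190+c/4.5,155+r/3.6,z)-p).round(2)
print("hole",f(290,151,4),"hole top/bot",f(290,119,4),f(290,184,4),"far edge",f(290,79,4),f(290,75,0),"near edge",f(290,537,4))
print("hole2 bottom rim",f(288,498,4), "sides", f(202,150,4),f(378,150,4),"hole2 lower rim at z0",f(288,490,0))
print("housing", f(218,268,18),f(362,268,18),f(222,465,18),f(358,465,18))
print(rel([508.3,-116.5,150],Rdown(0)))
E
```

```text
hole [ 1.12 29.91  0.45] hole top/bot [ 1.12 35.13  0.44] [ 1.13 24.41  0.45] far edge [ 1.12 41.49  0.44] [ 5.12 41.05  0.45] near edge [  1.15 -43.32   0.48]
hole2 bottom rim [  1.14 -34.93   0.2 ] sides [  1.12  30.07 -10.5 ] [ 1.13 30.07 11.39] hole2 lower rim at z0 [  5.14 -36.42   0.2 ]
housing [-12.87  16.71  -7.98] [-12.87  16.71   8.85] [-12.86 -17.43  -8.09] [-12.86 -17.44   8.99]
([-14.42, 23.58, -1.11], [-0.0859, -0.0002, 0.0015])
```

Fuse held: centre is +0.45 (jaw axis) and −0.2 (y) from the TCP, underside at TCP−5.0. With the studs' midpoint at (508.3,−116.5), the TCP target is (507.9,−116.4). I'll hover above the tips first and look.

```bash
python3 - <<'E'
from h import *
print(rel([507.9,-116.4,110],Rdown(0)))
E
```

```text
([-10.42, 23.59, -1.15], [-0.0859, -0.0002, 0.0015])
```

>>> jog_arm(steps=[-4,0,0,0,0,0,1.2,-8.5,1,0,0,0,0,1.2,-10.4,5,-0.3,-0.02,0,0,1.2,-10.4,23.6,-1.15,-0.086,0,0,1.2,-10.4,23.6,-1.15,-0.086,0,0,1.2,-10.4,23.6,-1.15,-0.086,0,0,1.2,-10.4,23.6,-1.15,-0.086,0,0,1.2,-10.4,23.6,-1.15,-0.086,0,0,1.2,-10.4,23.6,-1.15,-0.086,0,0,1.2,-10.4,23.6,-1.15,-0.086,0,0,1.2])

```text
t: 22.0
tcp_pos: [507.5, -117.6, 108.6]
tcp_rot: [0.0, 0.707, -0.001, 0.707]
force: [0.4, -0.5, -0.7]
finger_gap: 0.193
```

```bash
python3 - <<'E'
from h import *
applied([-10.4,23.6,-1.15,-.086,0,0]);grab("scene");grab("scene");applied([0]*6)
print(rel([507.9,-116.4,66],Rdown(0)))
E
```

```text
t 22.0 cmd [ 507.9 -116.3  109.8] meas [ 507.5 -117.6  108.6] drot deg [ 0.1  -0.01  0.04] F [ 0.4 -0.5 -0.7] gap 0.193 q [-0.59  0.46  0.93  1.99 -0.47  0.92  0.58]
t 22.1 cmd [ 507.9 -116.3  109.8] meas [ 507.5 -118.1  108.7] drot deg [ 0.18 -0.02  0.05] F [ 1.  -0.   0.1] gap 0.192 q [-0.59  0.46  0.93  1.99 -0.47  0.92  0.58]
([4.38, 0.0, -0.0], [0.0001, -0.0002, 0.0015])
```

>>> jog_arm(steps=[2,0,0,0,0,0,1.2,4,0,0,0,0,0,1.2,4.4,0,0,0,0,0,1.2,4.4,0,0,0,0,0,1.2,4.4,0,0,0,0,0,1.2])

```text
t: 22.6
tcp_pos: [508.4, -117.2, 65.4]
tcp_rot: [0.0, 0.707, -0.001, 0.708]
force: [0.3, -0.3, 0.2]
finger_gap: 0.197
```

```bash
python3 - <<'E'
from h import *
applied([4.4,0,0,0,0,0]);grab("scene");grab("scene");d=shot("wrist","w20");p,R=tcpv(d);print(p.round(2),np.degrees(R.as_rotvec()).round(2));applied([0]*6)
cv2.imwrite("pics/w20z.png",cv2.resize(d["color"][150:320,190:320],None,fx=4.5,fy=3.5,interpolation=cv2.INTER_CUBIC))
for y in(-86.65,-146.4): print("pred tip",proj(d,[508.3,y,53]),"zoom",(proj(d,[508.3,y,53])-[190,150])*[4.5,3.5])
E
```

```text
t 22.6 cmd [ 507.9 -116.4   65.8] meas [ 508.4 -117.2   65.4] drot deg [ 0.08 -0.08  0.06] F [ 0.3 -0.3  0.2] gap 0.197 q [-0.54  0.52  0.87  2.02 -0.54  0.84  0.64]
[ 508.44 -116.66   65.71] [-3.000e-02  8.991e+01  1.000e-02]
t 22.75 cmd [ 507.9 -116.4   65.8] meas [ 508.6 -116.6   65.4] drot deg [ 0.02 -0.11  0.08] F [-0.5 -0.7 -0.9] gap 0.192 q [-0.54  0.52  0.87  2.02 -0.54  0.84  0.64]
pred tip [253.42994403 190.37526936] zoom [285.43474814 141.31344277]
pred tip [253.45060156 275.28375893] zoom [285.52770703 438.49315625]
```

View pics/w20z.png

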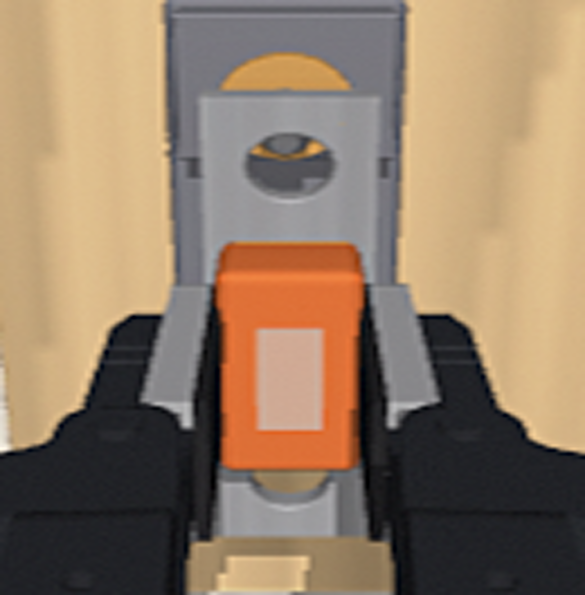

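w20z: the stud tip shows in the hole at (288,143), hole centre (290,165). Compute the offset with the real heights.

```bash
python3 - <<'E'
from h import *
d=load("w20"); f=lambda c,r,z:plane(d,190+c/4.5,150+r/3.5,z)
for r in(141,144,147): print("tip",f(288,r,53).round(2), f(288,r,51).round(2))
print("hole",f(290,165.5,64.6).round(2),"rims",f(290,133,64.6).round(2),f(290,198,64.6).round(2),f(244,165,64.6).round(2),f(336,165,64.6).round(2))
cv2.imwrite("pics/w20y.png",cv2.resize(d["color"][180:215,235:275],None,fx=16,fy=16,interpolation=cv2.INTER_CUBIC))
E
```

```text
tip [508.64 -86.59  53.  ] [508.65 -87.24  51.  ]
tip [508.64 -87.14  53.  ] [508.65 -87.79  51.  ]
tip [508.64 -87.68  53.  ] [508.65 -88.34  51.  ]
hole [508.87 -86.95  64.6 ] rims [508.87 -81.5   64.6 ] [508.88 -92.53  64.6 ] [503.15 -86.87  64.6 ] [514.6  -86.87  64.6 ]
```

View pics/w20y.png

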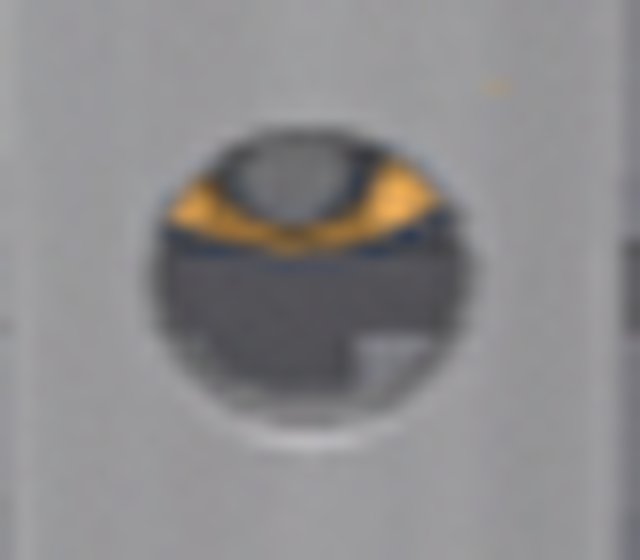

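Hole and tip agree within ~0.5 mm in x (hole +0.5) and 0.3 mm in y. Clearance is 1.5 mm, so I shift −0.5 mm and lower slowly onto the tips.

>>> jog_arm(steps=[0.3,0,-0.05,0,0,0,1.2,0.6,0,-0.05,0,0,0,1.2,0.9,0,-0.05,0,0,0,1.2,1.2,0,-0.05,0,0,0,1.2,1.2,0,-0.05,0,0,0,1.2,1.2,0,-0.05,0,0,0,1.2])

```text
t: 23.35
tcp_pos: [507.3, -116.3, 52.5]
tcp_rot: [0.0, 0.707, -0.0, 0.707]
force: [-0.9, -0.1, 0.4]
finger_gap: 0.195
```

```bash
python3 - <<'E'
from h import *
applied([1.2,0,-.05,0,0,0]);d=shot("wrist","w21");p,R=tcpv(d);print(p.round(2))
cv2.imwrite("pics/w21y.png",cv2.resize(d["color"][160:230,225:285],None,fx=8,fy=8,interpolation=cv2.INTER_CUBIC))
E
```

```text
t 23.35 cmd [ 507.4 -116.4   53.8] meas [ 507.3 -116.3   52.5] drot deg [0.01 0.   0.08] F [-0.9 -0.1  0.4] gap 0.195 q [-0.52  0.54  0.85  2.03 -0.56  0.82  0.65]
[ 507.15 -116.18   52.69]
```

View pics/w21y.png

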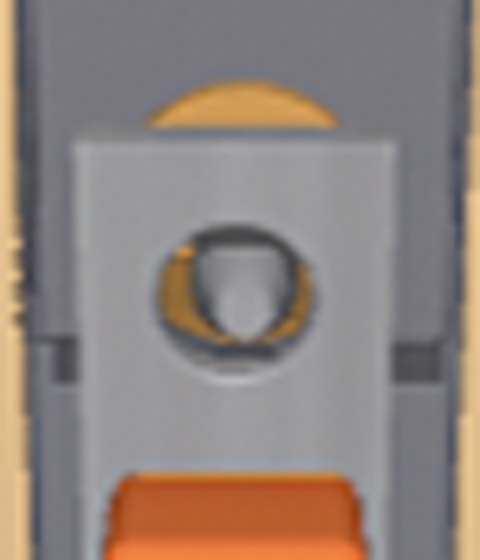

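w21y: the stud is inside the hole, about 0.6 mm off-centre. Shift +0.5 mm and lower to just above the pads.

>>> jog_arm(steps=[0.3,0,0.05,0,0,0,1.2,0.6,0,0.05,0,0,0,1.2,0.9,0,0.05,0,0,0,1.2,1.2,0,0.05,0,0,0,1.2,1.5,0,0.05,0,0,0,1.2,1.6,0,0.05,0,0,0,1.2,1.6,0,0.05,0,0,0,1.2,1.6,0,0.05,0,0,0,1.2])

```text
t: 24.2
tcp_pos: [508.0, -116.3, 36.7]
tcp_rot: [0.0, 0.707, 0.0, 0.707]
force: [-0.0, -0.3, 0.5]
finger_gap: 0.191
```

```bash
python3 - <<'E'
from h import *
applied([1.6,0,.05,0,0,0]);d=shot("wrist","w22");p,R=tcpv(d);print(p.round(2));applied([0]*6)
cv2.imwrite("pics/w22y.png",cv2.resize(d["color"][140:250,205:305],None,fx=5,fy=5,interpolation=cv2.INTER_CUBIC))
E
```

```text
t 24.2 cmd [ 507.9 -116.5   37.8] meas [ 508.  -116.3   36.7] drot deg [ 0.01 -0.02  0.09] F [-0.  -0.3  0.5] gap 0.191 q [-0.5   0.56  0.82  2.04 -0.58  0.79  0.68]
[ 507.79 -116.2    36.86]
t 24.25 cmd [ 507.9 -116.5   37.8] meas [ 508.  -116.3   36.7] drot deg [ 0.   -0.02  0.09] F [-0.4 -0.8 -0.1] gap 0.193 q [-0.5   0.56  0.82  2.04 -0.58  0.79  0.68]
```

View pics/w22y.png

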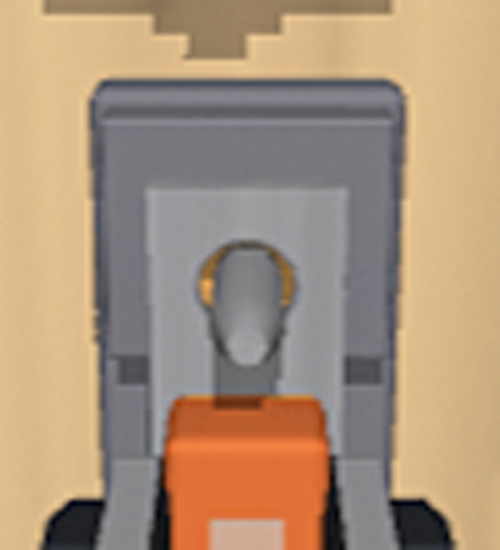

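Nearly seated (36.7 vs 36.0), studs centred. Final 1 mm, release, lift and back off for a check.

>>> jog_arm(steps=[0.1,0,0,0,0,0,1.2,0.1,0,0,0,0,0,1.2,0.1,0,0,0,0,0,4,0.1,0,0,0,0,0,4,0.1,0,0,0,0,0,4,0.1,0,0,0,0,0,4,-3,0,0,0,0,0,4,-7,0,0,0,0,0,4,-11,0,0,0,0,0,5,-15,0,0,0,0,0,6])

```text
t: 25.25
tcp_pos: [507.5, -116.4, 188.0]
tcp_rot: [0.0, 0.707, -0.0, 0.707]
force: [1.3, 0.7, -0.2]
finger_gap: 0.702
```

```bash
python3 - <<'E'
from h import *
applied([-15,0,0,0,0,0]);grab("scene");grab("scene");d=shot("wrist","w23");applied([0]*6)
print(rel([570,-40,300],Rdown(0)))
E
```

```text
t 25.25 cmd [ 507.9 -116.2  187.8] meas [ 507.5 -116.4  188. ] drot deg [0.03 0.02 0.08] F [ 1.3  0.7 -0.2] gap 0.702 q [-0.69  0.36  1.04  1.91 -0.35  1.07  0.49]
t 25.4 cmd [ 507.9 -116.2  187.8] meas [ 509.7 -116.7  189. ] drot deg [-0.02 -0.33  0.11] F [ 0.2 -0.9 -0.2] gap 0.704 q [-0.69  0.35  1.04  1.91 -0.35  1.07  0.49]
([-11.24, 7.61, 6.2], [0.0001, -0.0002, 0.0015])
```

View pics/w23.png

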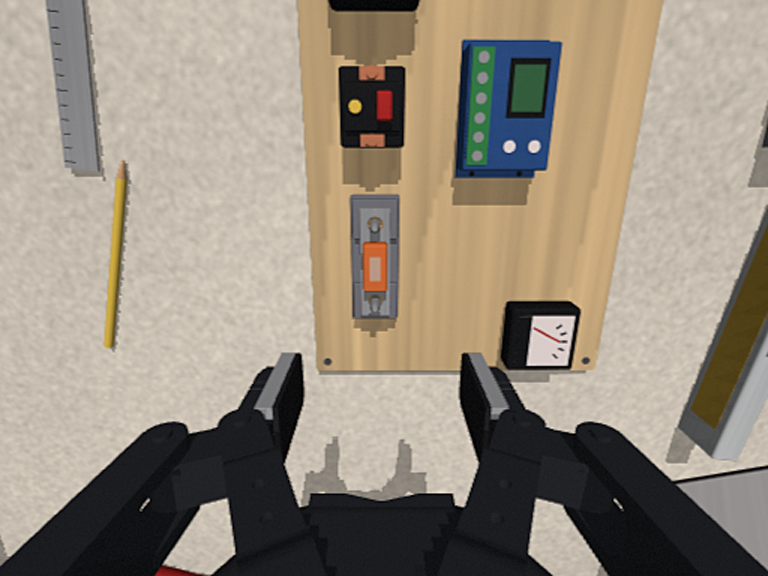

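w23: fuse at (375,266), sitting on both studs and released. Back off for a final overview.

>>> jog_arm(steps=[-13,12,6,0,0,0,6,-13,12,6,0,0,0,6,-13,12,6,0,0,0,6,-13,12,6,0,0,0,6,-13,12,6,0,0,0,6,-13,12,6,0,0,0,6])

```text
t: 26.0
tcp_pos: [567.4, 4.1, 315.2]
tcp_rot: [-0.001, 0.708, 0.0, 0.706]
force: [0.1, -1.7, -0.2]
finger_gap: 0.702
```

```bash
python3 - <<'E'
from h import *
applied([-13,12,6,0,0,0]);[grab("scene") for _ in range(3)];d=shot("wrist","w24");applied([0]*6)
cv2.imwrite("pics/w24p.png",warp(d,445,720,-235,185,30,1.42*1.0)) 
cv2.imwrite("pics/w24q.png",warp(d,450,640,-180,170,30,1.7)) 
e=shot("side","side1"); cv2.imwrite("pics/s1z.png",cv2.resize(e["color"][170:310,130:290],None,fx=4.5,fy=4.2,interpolation=cv2.INTER_CUBIC))
E
```

```text
t 26.0 cmd [568.    4.  317.6] meas [567.4   4.1 315.2] drot deg [-0.07  0.11  0.03] F [ 0.1 -1.7 -0.2] gap 0.702 q [-0.9   0.34  1.06  1.64 -0.3   1.35  0.21]
t 26.2 cmd [568.    4.  317.6] meas [566.6   2.3 315.2] drot deg [0.16 0.14 0.08] F [ 0.  -0.2  0. ] gap 0.703 q [-0.9   0.34  1.07  1.64 -0.3   1.35  0.21]
```

View pics/w24.png

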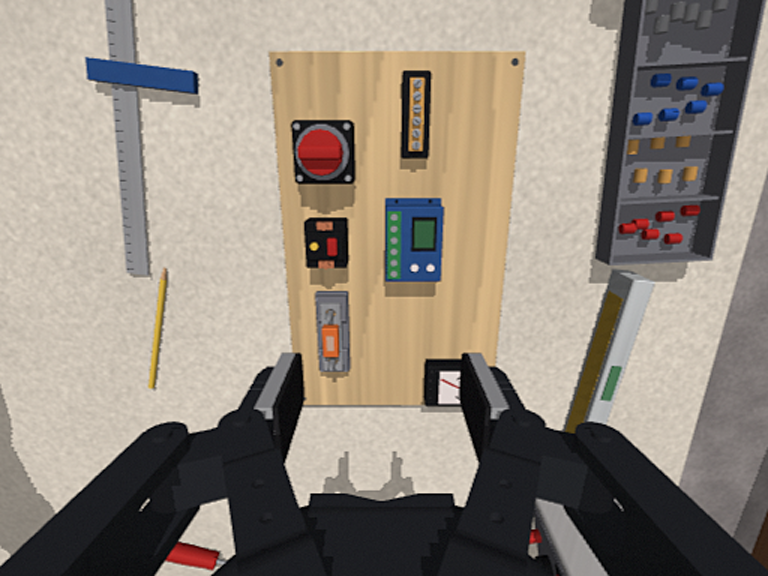

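View pics/w24q.png

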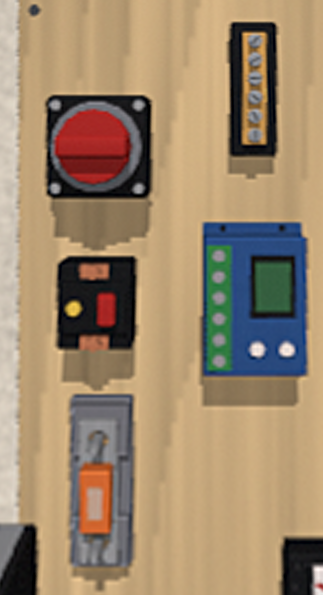

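View pics/s1z.png

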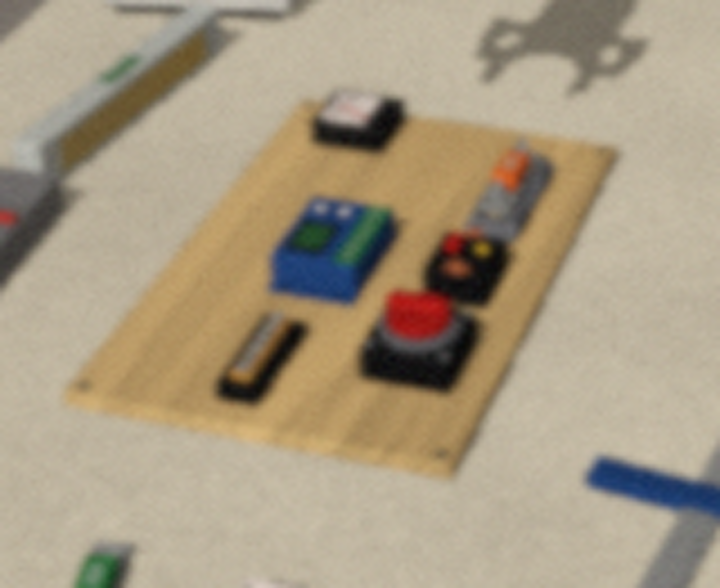

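Final view w24: everything is square and released, and the spare and tray are untouched. Hand in.

```bash
python3 - <<'E'
from h import *
d=load("w24"); q=lambda c,r:(450+c/1.7,170-r/1.7)
for n,c,r,z in(("br L",59,304,40),("br R",128,304,40),("br top",95,264,40),("br bot",95,349,40),("ct L",204,300,42),("ct R",305,300,42),("ct flangetop",250,223,15),("ct bodybot",250,376,42),("bus bot",252,155,26),("bus L",231,90,26),("bus R",275,90,26)):
    print(n,plane(d,*proj(d,[*q(c,r),30]),z).round(1))
a,b=load("side0"),load("side1")
print("side diff spare/tray",np.abs(a["color"][295:350,135:215].astype(int)-b["color"][295:350,135:215]).mean())
print(manip.finish_job())
E
```

```text
br L [486.6  -6.7  40. ]
br R [526.3  -6.7  40. ]
br top [507.3  16.3  40. ]
br bot [507.3 -32.5  40. ]
ct L [569.9  -4.   42. ]
ct R [627.7  -4.   42. ]
ct flangetop [598.1  37.3  15. ]
ct bodybot [596.2 -47.4  42. ]
bus bot [598.5  78.8  26. ]
bus L [586.1 117.4  26. ]
bus R [612.2 117.4  26. ]
side diff spare/tray 2.4536363636363636
the job is handed in; nothing more can be done
None
```

I placed the breaker, controller, busbar and orange fuse in the order you asked and handed the job in at about 26 s of the 104 s allowed. No result was reported back.

The last wrist-camera view, taken before handing in, showed:
- **Breaker:** centred at about (507, −8) on the holder–isolator line (x ≈ 508), with roughly 35 mm clear on each side.
- **Controller:** about 41 mm behind the breaker, in line with it to about 1 mm. It stands square with its green terminals facing the breaker.
- **Busbar:** level with the controller to about 1 mm, its length running left to right, with a gap of about 41 mm.
- **Orange fuse:** over both studs, released and looking flat on the pads. Before release the gripper was within 1 mm of the seated height.
- **Left alone:** the tray and spare fuse looked unmoved in the side view. I did not touch the turquoise look-alike.

**Disagreements:**
- **Controller size:** the camera gave it slightly smaller than stated, about 58 × 88 mm against 60 × 92 mm, so the gaps are good to about 2 mm.
- **Clipped move:** one travel move in free air stopped short. I spotted it and corrected for it before gripping the fuse.

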